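# Clamp the leaning tin, tip off its lid, release it

## Robot

A 6-joint arm with a two-finger parallel gripper is mounted at the origin on the work surface. World frame = base frame: x ahead of the robot, y to its left, z up, the work surface at z = 0. Lengths are in mm, angles in rad, forces in N, time in s.
With the tool pointing down it reaches from about 300 to 875 mm from the base axis. Payload 6.4 kg.
Tool frame: the origin (TCP) lies at the very end of the fingers, on their centre line; the grasp point (between the pads) lies 19 mm behind it; z points along the fingers, y is the direction in which the jaws open and shut (so a half turn about z gives the same grasp; the last joint's range is limited). The gripper opens to 88 mm and grips with 3 to 60 N. Pads are 18 mm wide; open, the fingers measure 123 mm over their backs; the gripper's body (75 mm by 187 mm) begins 45 mm behind the grasp point.
Start: joints at [-1.357, 0.181, 1.607, -0, 1.354, -0.206], TCP at [234.374, -525.081, 216.014] pointing down, gripper open.
Joint ranges: [-2.99, 2.99], [-0.89, 2.07], [0.3, 2.58], [-1.14, 4.28], [0, 2.63], [-3.12, 3.12]. Speed limits (rad/s): [2.57, 2.57, 3.01, 3.14, 3.14, 3.14].

## Interface

Orientations are given as a rotation vector (axis times angle).
In Python, from rig import state, eyes, order gives the robot as it stands. The module is installed in compiled form; this text tells all that it offers.
- The arm moves only by the tool drive_tool, never from a script. Its argument "rows" is one flat list of numbers, 5 for each row, row after row: the opening, from 0 (shut) to 1 (fully open), then the shift along the world's x, y, z in cm, then the turn about the world's z in rad. A call has 1 to 12 rows; each row is the pose to reach, as a shift and turn from the pose measured when the call began; what a row does not reach only later rows make up. A row lasts 1/10 s, in which the tool goes at most 50 mm and 8.59 degrees, less where a joint would pass 70% of its speed; a pose out of reach is approached as far as the arm can. A call with a gripper value outside its range is refused whole. The fingers move at their own pace and stop on an object; the grip force is fixed at half the most. Time passes only in rows, so rows that repeat a pose let the fingers close. It gives the time, the measured TCP pose, the force and the opening at its end, in the units of the state.
- state(): the state, without advancing time (a new reading comes with each control period).
- eyes.camera(name): name is "side" or "top" or "wrist"; returns a dict with "image" (480x640x3 uint8, red, green, blue), "camera_matrix" (3x3 intrinsics, pixels), "distortion" ([k1, k2, p1, p2, k3] as OpenCV has them; the pictures are not rectified), "rvec" (rotation vector, rad) and "tvec" (3), from world to camera coordinates, as OpenCV has them. Camera axes: x right, y down, z forward; pixel columns grow to the right and rows downward; lengths in mm; the calibration is good to about 2 mm. A picture is of the moment at which its call begins. There is no depth.
- order.finish_job(): hands the job in, once; it reports no verdict.
The state is a dict: "t": time; "joint_positions": joint angles; "joint_vel": joint speeds; "joint_torque": joint torques, N m; "eef_pos": TCP position; "tool_rot": TCP orientation; "force": force on the tool from outside, world axes, zero at the start; "moment": the same for the moment, N m; "grip_width": finger opening in mm.
Only numpy, scipy, OpenCV 4.12 (cv2) and the standard library are available. Lean on these libraries where they do the work, as an engineer would, in place of code of your own. Each camera call takes 0.05 s, during which the arm holds its last target. There are 200 camera calls.

## Task

The square tin leaning loose in the packing cradle must be opened without shifting about: swing the clamp handle down until it locks over centre and grips the tin, then tip the lid up by its grip tab, hinging it on the tin's lower rim, lift it off and set it down gently, flat and right way up inside the grey tray. Only then flick the release lever down so that the clamp springs open, leaving the open tin seated free in the cradle and everything else on the bench where it was.

Things in the scene. Friction and masses are not known exactly. Their poses are not given: they have to be found in the camera images.
- cradle: Fixed bench cradle; origin on the bench, z up, y level, x away from the leaning side: the tin's top leans 30 deg towards the cradle's -x (roughly towards the robot). Base plate x -60..90, y -280..115 mm, 12 thick. A leaning rest carries the tin, with a steel cheek (fixed jaw) on its +y side, up to z 125; the locking clamp is on the -y side: handle, then release lever outermost.
- light_bar (a point): Middle of the fixed light bar over the lid: bar 22 (cradle x) x 160 (y) x 20 mm, this point at cradle (9, 30, 300) mm. Its arm runs along cradle x -2..88 at y 100, z 299; its 16 mm post stands at (80, 100). It stops a tool coming straight down on the lid: come along the tin's own leaning axis, from the robot's side.
- clamp_hinge (a point): Point on the handle's hinge line (which runs along cradle x), at cradle (10, -130, 93) mm. The clamp housing beside it fills cradle x -12..32, y -142..-71, up to z 113 mm.
- clamp_pad: Black rubber pad, 30 x 26 mm face, on the clamp's plunger; origin at the middle of its back. As the handle closes it slides along cradle +y onto the tin's -y side and pushes the tin against the cheek.
- clamp_handle (a joint): Clamp handle, rad: 0 = open, sloping up and outward (cradle -y) at 68 deg; 1.18 = down, level, pointing to cradle -y, its end 118 mm from the hinge. Grip sleeve 24 wide, 14 thick, 60 to 118 mm from the hinge. Centre at 1.02: before it a spring pushes the handle back (about 2 to 8 N at the grip); past it the handle stays down by itself and the pad grips the tin with 10 to 25 N.
- handle_press (a point): Middle of the upper face of the handle's grip sleeve, 95 mm from the hinge line and 7 mm off the handle's mid plane: the place to push. Moves with the handle.
- release_lever (a joint): Release lever angle, rad: 0 = at rest; grows to 0.60 as its outer pad is pressed down. The inner nose lifts the closed handle back past centre at about 0.45, and the handle then springs up to open, swinging inward away from the pad. Needs under 10 N at the pad; it springs back when let go.
- release_pad (a point): Middle of the top of the release lever's pad (28 x 22 mm, along cradle x and y), 37 mm outward (cradle -y) of the lever's hinge; at rest at z 85 mm, pressing it down 19 mm frees the clamp, 23 mm is its stop.
- tin: Open steel tin, 80 (its x) x 100 (its y) x 120 mm high, walls 3 mm, origin at the centre of its underside, z along its axis to the mouth. It stands in the cradle leaning 30 deg, seated with its origin at cradle (35, 0, 50) mm, sideways play 4 mm either way until clamped.
- tin_low_rim (a point): Middle of the tin's lower rim edge: (-40, 0, 120) mm in the tin's frame.
- lid: Loose steel lid over the rim, 0.12 kg, 90 (its x) x 110 (its y), plate 3 mm thick; origin at the centre of the plate's underside (on the rim), z out of the tin, axes along the tin's. Skirt 3 mm thick reaches 12 mm below the origin, 2 mm clear of the tin. Grip tab on top: 32 (x) x 14 (y), centred at x +18, y 0, z 3..33. To tip: turn about the lower edge (x -40, along y) by about 13 deg, tab side rising.
- lid_tab (a point): Middle of the top of the lid's grip tab: (18, 0, 33) mm in the lid's frame.
- lid_low_edge (a point): Middle of the lid's lower edge: (-45, 0, 0) mm in the lid's frame.
- tray: Fixed shallow grey tray, 190 (x) x 170 (y) x 14 mm high, walls 5 mm, floor at z 5 mm, origin at the centre of its underside. The lid lying in it has its origin at z 17 mm.
- bottle: Bystander: white bottle, radius 33, 190 mm high, origin under its centre.
- jar: Bystander: amber jar, radius 30, 85 mm high, origin under its centre.
- round_tin: Bystander: low round tin, radius 34, 45 mm high, origin under its centre.
- canister: Bystander: round canister, radius 40, 150 mm high, origin under its centre.
- carton: Bystander: cardboard carton 70 x 110 x 120 mm high, origin under its centre.
- scoop: Bystander: steel scoop lying flat, pan 70 x 50 x 30 mm, handle 95 mm along its -x.
- brush: Bystander: brush lying flat, 180 mm long along its x.
There are look-alikes about, which are no part of the job. What is shaped like the tin but purple is not meant.

How it is judged (in metres and radians):
On the way, in this order (a step that is already met when the one before it is completed fails the run):
1. the clamp handle is down past centre, staying there by itself, and the pad grips the tin (value of joint clamp_handle above 1.1 rad and contact force between clamp_pad and tin above 4 N and contact force between the fingers and anything else below 0.3 N), for 0.2 s.
2. the lid is tipped up by at least 6 degrees on the tin's lower rim while the tin is clamped (value of joint clamp_handle above 1.1 rad and angle between the z axis of lid and the z axis of tin, either way round above 0.105 rad and distance between lid_low_edge and tin_low_rim below 0.02 m), for 0.05 s.
3. the lid lies let go, flat and right way up in the tray while the tin is still clamped (value of joint clamp_handle above 1.1 rad and x of lid in the frame of tray between -0.055 and 0.055 m and y of lid in the frame of tray between -0.045 and 0.045 m and z of lid in the frame of tray below 0.024 m and angle between lid's own z axis and vertical below 0.08 rad and contact force between the fingers and lid below 0.1 N and linear speed of lid below 0.02 m/s), for 0.2 s.
4. the release lever is pressed down (value of joint release_lever above 0.3 rad), for 0.05 s.
At the end, for the whole second after the job is handed in: The lid lies flat (within 4.5 deg), right way up, at rest on the tray's floor, wholly inside its rim; the clamp handle has sprung open (below 0.2 rad); the tin is at rest, seated in the cradle: its origin within 12, 15 and 10 mm (cradle x, y, z) of the seat and its lean within 5.7 deg of 30 (x of lid in the frame of tray between -0.055 and 0.055 m and y of lid in the frame of tray between -0.045 and 0.045 m and z of lid in the frame of tray below 0.024 m and angle between lid's own z axis and vertical below 0.08 rad and contact force between the fingers and lid below 0.1 N and linear speed of each of lid, tin below 0.02 m/s and x of tin in the frame of cradle between 0.023 and 0.047 m and y of tin in the frame of cradle between -0.015 and 0.015 m and z of tin in the frame of cradle between 0.04 and 0.06 m and angle between tin's own z axis and vertical between 0.4236 and 0.6236 rad and value of joint clamp_handle below 0.2 rad); the robot touches nothing.
It fails at once if the tin is pulled or knocked out of its seat (not (x of tin in the frame of cradle between 0.023 and 0.047 m and y of tin in the frame of cradle between -0.015 and 0.015 m and z of tin in the frame of cradle between 0.04 and 0.06 m and angle between tin's own z axis and vertical between 0.4236 and 0.6236 rad)).
It fails at once if the lid is dropped or thrown (linear speed of lid above 0.7 m/s and contact force between the fingers and lid below 0.1 N).
It fails at once if a bystander (bottle, jar, round tin, canister, carton, scoop or brush) is moved by more than 30 mm (distance of any of bottle, jar, round_tin, canister, carton, scoop, brush from where it was at the start of the episode above 0.03 m).
It also fails if it takes over 72 s, if anything falls off the work surface, if the arm or the gripper's body presses on something with over 40 N, if the wrist force passes 120 N, or if a joint passes its speed limit or range.

## Working session

There is one attempt and no reset: what is moved stays moved. The work goes in short steps, Python scripts to look and compute and a tool call to move; the robot and the scene stay as the last step left them, time stands still between calls to the robot, and variables do not carry over. Pictures are saved under pics/ and viewed, about 8 in all and at most 12, crops included, and the job is handed in when it is done.

Besides the shell and the picture viewer there is one more tool, called after "Emit:" by a JSON object that holds its "method" and its "body". drive_tool: Moves the arm, as the interface text tells. Its arguments: {"type":"object","properties":{"rows":{"type":"array","items":{"type":"number"}}},"required":["rows"]}

```bash
mkdir -p pics; cat > h.py <<'E'
import numpy as np, cv2
from rig import state, eyes, order
def snap(n, f):
    c=eyes.camera(n); np.savez(f'pics/{f}.npz',**{k:np.array(v) for k,v in c.items()})
    cv2.imwrite(f'pics/{f}.png',c['image'][:,:,::-1]); return c
def load(f): return dict(np.load(f'pics/{f}.npz'))
def ray(c,uv):
    R=cv2.Rodrigues(np.array(c['rvec'],float))[0]; t=np.array(c['tvec'],float).ravel()
    p=cv2.undistortPoints(np.array([[uv]],float),np.array(c['camera_matrix'],float),np.array(c['distortion'],float))[0,0]
    d=R.T@np.array([p[0],p[1],1]); return -R.T@t, d/np.linalg.norm(d)
def onz(c,uv,z):
    o,d=ray(c,uv); return o+d*(z-o[2])/d[2]
def proj(c,P):
    return cv2.projectPoints(np.array(P,float).reshape(-1,3),np.array(c['rvec'],float),np.array(c['tvec'],float),np.array(c['camera_matrix'],float),np.array(c['distortion'],float))[0].reshape(-1,2)
def tri(c1,a,c2,b):
    o1,d1=ray(c1,a);o2,d2=ray(c2,b)
    s=np.linalg.lstsq(np.c_[d1,-d2],o2-o1,rcond=None)[0]
    p,q=o1+s[0]*d1,o2+s[1]*d2; return (p+q)/2,np.linalg.norm(p-q)
E
python3 - <<'E'
from h import *
for n in('top','side','wrist'):
    c=snap(n,n+'0'); o,_=ray(c,(320,240)); print(n,o)
im=np.hstack([cv2.imread('pics/top0.png'),cv2.imread('pics/side0.png')])
s=state();print(s['eef_pos'],s['tool_rot'],s['force'],s['grip_width'])
E
```

```text
top [ 186.55856588  -72.12469261 1704.7389571 ]
side [ 149.01179018 1005.1494038   834.8323022 ]
wrist [ 300.90531641 -494.85753871  383.86909477]
[ 234.28108689 -524.6338849   215.33215188] [-3.07134844e+00 -6.54331703e-01  3.46085171e-05] [ 0.27617471 -1.07294567  0.62152524] 87.81352379076367
```

View pics/top0.png

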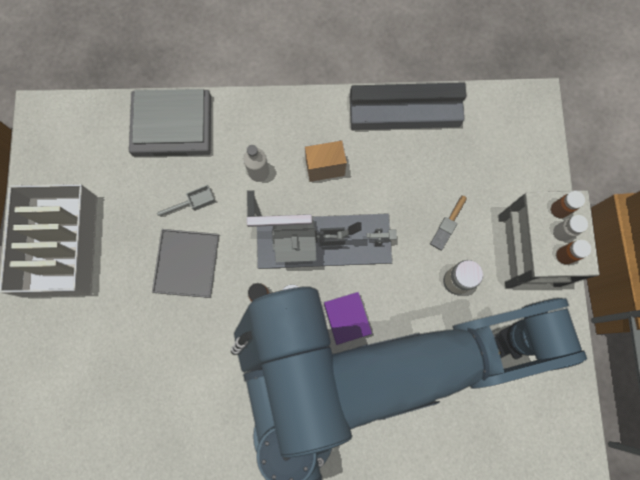

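View pics/side0.png

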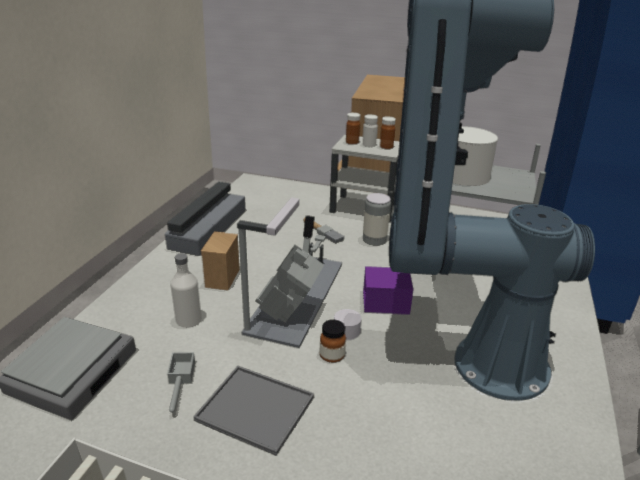

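Top view: the cradle plate spans about (257–390, 213–268), the light bar (248–312, 220), the clamp (320–395, 237), and the tray is the dark square at (187, 263). The purple box at (348, 317) is the look-alike.

```bash
python3 - <<'E'
from h import *
c=load('top0'); im=cv2.imread('pics/top0.png')
cv2.imwrite('pics/top_crop.png',cv2.resize(im[185:305,145:405],None,fx=3,fy=3,interpolation=cv2.INTER_CUBIC))
g=im.astype(int)
for p in [(170,250),(200,280),(270,262),(350,262),(380,225),(360,220),(300,245),(240,260)]: print(p,g[p[1],p[0]])
# tray mask
def big(m,box):
    x0,y0,x1,y1=box; k=np.zeros_like(m);k[y0:y1,x0:x1]=m[y0:y1,x0:x1]
    cs=max(cv2.findContours(k,cv2.RETR_EXTERNAL,cv2.CHAIN_APPROX_NONE)[0],key=cv2.contourArea);return cs
gray=cv2.cvtColor(im,cv2.COLOR_BGR2GRAY)
m=(gray<135).astype(np.uint8)
for nm,box,z in(('tray',(140,222,232,305),14),('plate',(253,210,400,272),12)):
    r=cv2.minAreaRect(big(m,box));b=cv2.boxPoints(r);print(nm,r)
    P=np.array([onz(c,p,z) for p in b]);print(P.round(0), P.mean(0).round(1), np.linalg.norm(np.diff(P,axis=0),axis=1))
E
```

```text
(170, 250) [119 119 121]
(200, 280) [121 122 122]
(270, 262) [126 121 118]
(350, 262) [129 123 120]
(380, 225) [128 124 121]
(360, 220) [128 123 119]
(300, 245) [128 131 128]
(240, 260) [171 180 179]
tray ((185.41539001464844, 263.17694091796875), (59.66070556640625, 65.73839569091797), 7.125016689300537)
[[403. 399.  14.]
 [595. 383.  14.]
 [569. 208.  14.]
 [377. 229.  14.]] [486.  304.8  14. ] [193.50387197 176.7358964  193.02055849]
plate ((325.4090576171875, 242.30215454101562), (52.765586853027344, 141.391845703125), 84.95755004882812)
[[ 604.  109.   12.]
 [ 632. -311.   12.]
 [ 473. -316.   12.]
 [ 446.   96.   12.]] [ 538.4 -105.4   12. ] [420.86653159 159.09380701 412.57230105]
```

View pics/top_crop.png

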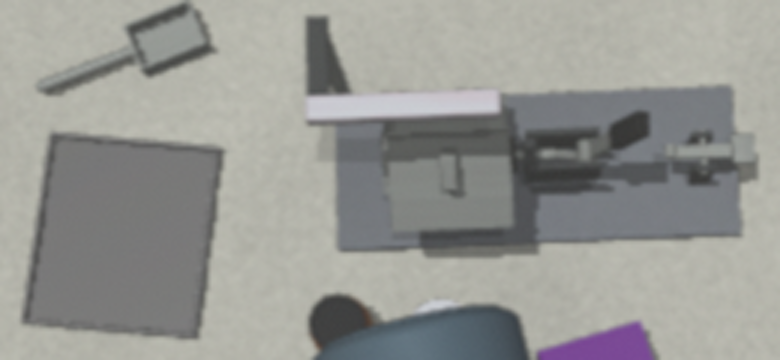

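View pics/wrist0.png

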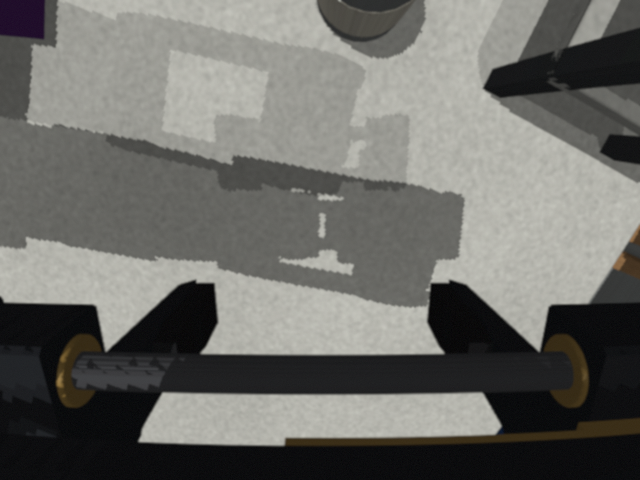

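The crop shows the plate's right corners at (733, 87) and (742, 236) and its lower-left corner at (338, 250). The lid with its tab is at (450, 172), the tray corners are sharp, and the handle grip is the dark part at (630, 130). The release pad is at (743, 155). The wrist view shows that the camera sits on the tool +x side.

```bash
cat >> h.py <<'E'
class Fr:
    def __init__(s,o,yaw): s.o=np.array(o,float); s.y=yaw; c_,s_=np.cos(yaw),np.sin(yaw); s.R=np.array([[c_,-s_,0],[s_,c_,0],[0,0,1]])
    def w(s,p): return s.R@np.array(p,float)+np.r_[s.o[:2],0]
    def l(s,p): return s.R.T@(np.array(p,float)-np.r_[s.o[:2],0])
def fit(L,W):
    L,W=np.array(L,float)[:,:2],np.array(W,float)[:,:2]; a,b=L-L.mean(0),W-W.mean(0)
    y=np.arctan2((a[:,0]*b[:,1]-a[:,1]*b[:,0]).sum(),(a*b).sum()); f=Fr([0,0],y); f.o=W.mean(0)-f.R[:2,:2]@L.mean(0)
    return f,np.abs((f.R[:2,:2]@L.T).T+f.o-W).max()
E
python3 - <<'E'
from h import *
c=load('top0'); u=lambda p:(p[0]/3+145-.33,p[1]/3+185-.33)
L=[(90,-280),(-60,-280),(-60,115)]
f,e=fit(L,[onz(c,u(p),12) for p in((733,87),(742,236),(338,250))]); print('cradle',f.o,f.y,e)
t,e=fit([(95,85),(95,-85),(-95,-85),(-95,85)],[onz(c,u(p),14) for p in((52,134),(222,150),(198,337),(24,322))]);print('tray',t.o,t.y,e)
for n,P in dict(tabtop=(-25.9,0,191.5),bar=(9,30,310),press=(10,-159,184),lid=(-25,0,156)).items(): print(n,((proj(c,f.w(P))[0]-[145,185]+.33)*3).round(0), f.w(P).round(1))
print('relpad by px',f.l(onz(c,u((743,155)),85)), onz(c,u((743,155)),85))
E
```

```text
cradle [527.00844428 -17.84118701] 0.01160961141251254 0.8145703413189125
tray [485.59254341 303.02225048] -0.11288268276241097 2.756526618933208
tabtop [447. 174.] [501.1 -18.1 191.5]
bar [404. 104.] [535.7  12.3 310. ]
press [626. 130.] [ 538.9 -176.7  184. ]
lid [449. 181.] [502.  -18.1 156. ]
relpad by px [   5.00890895 -275.2752795    85.        ] [ 535.21278291 -293.03976531   85.        ]
```

Emit:
{"method": "drive_tool", "body": {"rows": [0,0,0,4,0,0,2,2,8,0.14,0,5,6,9,0.28,0,8,10,9,0.42,0,11,14,9,0.56,0,14,18,9,0.7,0,17,22,9,0.84,0,20,26,9,0.98,0,23.5,30,9,1.12,0,27,33.5,9,1.16,0,30.4,36.7,9,1.16,0,30.4,36.7,9,1.16]}}

```text
t: 1.35
eef_pos: [541.0, -152.9, 304.7]
tool_rot: [-2.203, -2.237, -0.001]
force: [-0.7, -0.3, -0.4]
grip_width: 0.7
```

```bash
python3 - <<'E'
from h import *
f=Fr([527,-17.8],.0116); s=state(); print(s['t'],s['eef_pos'],f.l(s['eef_pos']),s['grip_width'],s['force'])
R=cv2.Rodrigues(np.array(s['tool_rot']))[0]; print(np.degrees(np.arctan2(R[1,0],R[0,0])),R[:,2])
c=snap('wrist','w1'); c2=snap('top','t1')
a=cv2.resize(cv2.imread('pics/w1.png'),(480,360)); cv2.imwrite('pics/w1v.png',cv2.imread('pics/w1.png'))
for p in [(10,-159,184),(10,-130,93),(8,-275,85),(-25.9,0,191.5),(-60,-280,12),(90,-280,12)]: print(p,proj(c,f.w(p))[0].round())
E
```

```text
1.35 [ 541.01569666 -152.93193015  304.7379336 ] [  12.44725846 -135.28541701  304.7379336 ] 0.7172621380298306 [-0.71596435 -0.31708467 -0.39300233]
90.87390978207301 [-8.50685152e-04  2.15027343e-03 -9.99997326e-01]
(10, -159, 184) [319. 248.]
(10, -130, 93) [320. 191.]
(8, -275, 85) [318. 319.]
(-25.9, 0, 191.5) [266.  25.]
(-60, -280, 12) [266. 295.]
(90, -280, 12) [382. 295.]
```

View pics/w1.png

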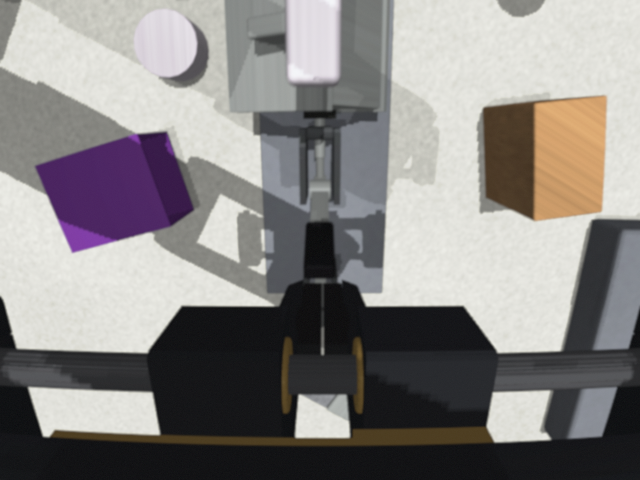

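Wrist view: the handle grip is at (319, 222–270) and the plate corners at (266, 293) and (382, 293). Both agree with the predicted pixels.

Emit:
{"method": "drive_tool", "body": {"rows": [0,-0.2,-0.4,-4,0,0,-0.2,-0.4,-8,0,0,-0.2,-0.4,-11.5,0,0,-0.2,-0.4,-11.5,0,0,-0.2,-0.4,-11.5,0]}}

```text
t: 1.95
eef_pos: [535.9, -161.6, 190.1]
tool_rot: [-2.208, -2.23, 0.003]
force: [0.1, 0.2, 1.1]
grip_width: 0.4
```

Emit:
{"method": "drive_tool", "body": {"rows": [0,0.3,-0.8,-0.7,0,0,0.3,-1.8,-1.1,0,0,0.3,-2.8,-1.7,0,0,0.3,-4.1,-2.7,0,0,0.3,-5.2,-3.9,0,0,0.3,-5.7,-4.6,0,0,0.3,-6.1,-5.3,0,0,0.3,-6.5,-6,0,0,0.3,-6.8,-6.8,0,0,0.3,-7,-7.5,0,0,0.3,-7.1,-8.2,0,0,0.3,-7.1,-8.5,0]}}

```text
t: 3.15
eef_pos: [539.5, -234.1, 105.8]
tool_rot: [-2.211, -2.231, 0.003]
force: [0.4, -0.6, 2.8]
grip_width: 0.2
```

Emit:
{"method": "drive_tool", "body": {"rows": [0,0,0,0,0]}}

```text
t: 3.25
eef_pos: [539.3, -234.2, 105.5]
tool_rot: [-2.211, -2.23, 0.002]
force: [0.5, 1.3, 1.4]
grip_width: 0.7
```

Emit:
{"method": "drive_tool", "body": {"rows": [0,0,0,-0.4,0,0,0,0,-0.6,0,0,0,0,-0.7,0]}}

```text
t: 3.55
eef_pos: [539.1, -234.0, 98.1]
tool_rot: [-2.21, -2.23, 0.003]
force: [1.6, -0.1, 0.1]
grip_width: 0.4
```

Emit:
{"method": "drive_tool", "body": {"rows": [0,0,0.2,3,0,0,0,0.2,7,0,0,0,0.2,11,0,0,0,0.2,15,0,0,0,0.2,18,0,0,0,0.2,18,0]}}

```text
t: 4.15
eef_pos: [541.0, -232.9, 283.3]
tool_rot: [2.207, 2.228, -0.0]
force: [0.1, -0.5, -0.1]
grip_width: -0.1
```

```bash
python3 - <<'E'
from h import *
f=Fr([527,-17.8],.0116)
for n in('wrist','top','side'): c=snap(n,n[0]+'2')
a=cv2.resize(cv2.imread('pics/w2.png'),(400,300)); b=cv2.resize(cv2.imread('pics/t2.png')[185:305,245:405],(400,300)); s=cv2.resize(cv2.imread('pics/s2.png')[170:370,220:450],(800,696//1))[:300]
s=cv2.resize(cv2.imread('pics/s2.png')[190:340,210:410],(800,600))
cv2.imwrite('pics/v2.png',np.vstack([np.hstack([a,b]),cv2.resize(s,(400,300)).repeat(1,0)[:, :] if 0 else np.hstack([cv2.resize(s,(400,300)),a*0])]))
for k in range(3):
    s=state(); print(s['t'],s['eef_pos'],f.l(s['eef_pos']),s['force'])
E
```

```text
4.3 [ 538.49474873 -231.4153037   276.56208015] [   9.01609342 -213.73426792  276.56208015] [ 0.72803989  0.30676862 -0.23412838]
4.3 [ 538.49474873 -231.4153037   276.56208015] [   9.01609342 -213.73426792  276.56208015] [ 0.72803989  0.30676862 -0.23412838]
4.3 [ 538.49474873 -231.4153037   276.56208015] [   9.01609342 -213.73426792  276.56208015] [ 0.72803989  0.30676862 -0.23412838]
```

View pics/v2.png

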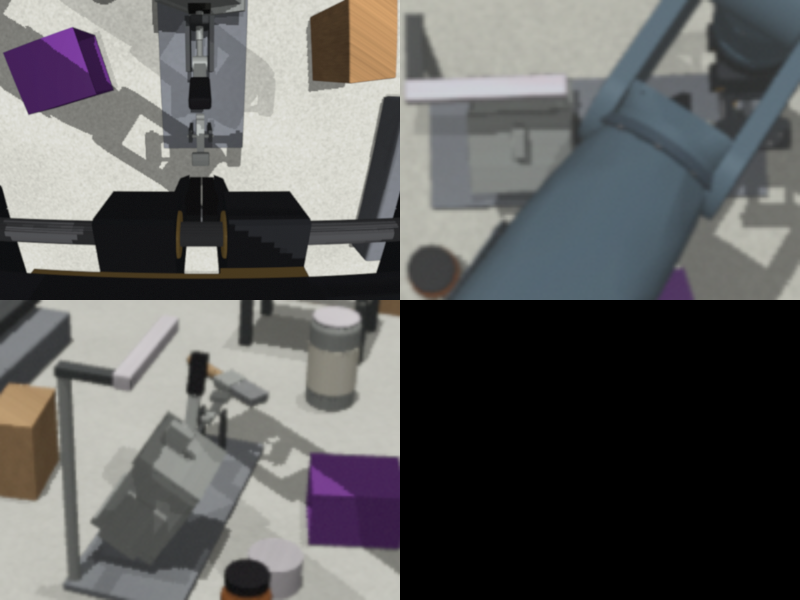

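```bash
python3 - <<'E'
from h import *
f=Fr([527,-17.8],.0116)
w=load('w2');s=load('s2');s0=load('side0')
for nm,p in dict(open=(10,-159,184),closed=(10,-225,100),opentip=(10,-174,202),closedtip=(10,-248,93)).items():
    print(nm,'w',(proj(w,f.w(p))[0]/1.6).round(),'s',((proj(s,f.w(p))[0]-[210,190])*2).round())
d=np.abs(s['image'].astype(int)-s0['image'])[190:340,210:410].max(2); print((d>30).sum(), cv2.boundingRect((d>30).astype(np.uint8)))
E
```

```text
open w [199.  91.] s [196.  67.]
closed w [200. 132.] s [210.  99.]
opentip w [199. 107.] s [200.  50.]
closedtip w [200. 146.] s [214.  96.]
3897 (66, 0, 134, 150)
```

The side view shows the handle upright again at (198, 375 in the collage), so it did not lock. I'll repeat in smaller checked steps.

Emit:
{"method": "drive_tool", "body": {"rows": [0,0.1,4,0,0,0,0.1,7.5,0,0,0,0.1,7.5,-4,0,0,0.1,7.5,-8,0,0,0.1,7.5,-9.5,0,0,0.1,7.5,-9.5,0,0,0.1,7.5,-9.5,0]}}

```text
t: 5.0
eef_pos: [539.7, -156.7, 181.9]
tool_rot: [-2.208, -2.228, 0.003]
force: [-0.1, 0.3, 1.3]
grip_width: 0.4
```

```bash
cat >> h.py <<'E'
f=Fr([527,-17.8],.0116)
def chk(tag):
    s=state(); c=snap('side',tag); g=c['image'].max(2); r={}
    for nm,p in dict(open=(10,-168,195),mid=(10,-205,160),closed=(10,-235,97)).items():
        u=proj(c,f.w(p))[0]; x,y=u.round().astype(int); r[nm]=(x,y,int(g[y-2:y+3,x-2:x+3].mean()))
    print(s['t'],np.round(s['eef_pos'],1),f.l(s['eef_pos']).round(1),np.round(s['force'],1),r)
E
python3 -c "
from h import *
chk('c1')"
```

```text
5.0 [ 539.7 -156.7  181.9] [  11.1 -139.1  181.9] [-0.1  0.3  1.3] {'open': (np.int64(309), np.int64(218), 25), 'mid': (np.int64(313), np.int64(224), 85), 'closed': (np.int64(316), np.int64(239), 128)}
```

Emit:
{"method": "drive_tool", "body": {"rows": [0,0,-1.1,-0.2,0,0,0,-2.1,-0.5,0,0,0,-3.1,-1,0,0,0,-3.8,-1.5,0,0,0,-4.5,-2,0,0,0,-5.1,-2.6,0,0,0,-5.6,-3.2,0,0,0,-5.6,-3.2,0]}}

```text
t: 5.85
eef_pos: [540.7, -214.9, 151.3]
tool_rot: [-2.212, -2.229, 0.002]
force: [0.3, 0.4, 4.4]
grip_width: 0.9
```

```bash
python3 -c "
from h import *
chk('c2')"
```

```text
5.85 [ 540.7 -214.9  151.3] [  11.4 -197.2  151.3] [0.3 0.4 4.4] {'open': (np.int64(309), np.int64(218), 27), 'mid': (np.int64(313), np.int64(224), 18), 'closed': (np.int64(316), np.int64(239), 107)}
```

Emit:
{"method": "drive_tool", "body": {"rows": [0,0,-0.4,-0.8,0,0,0,-0.8,-1.5,0,0,0,-1.1,-2.2,0,0,0,-1.4,-2.9,0,0,0,-1.6,-3.6,0,0,0,-1.7,-4.1,0,0,0,-1.7,-4.1,0]}}

```text
t: 6.6
eef_pos: [540.5, -231.8, 110.2]
tool_rot: [-2.212, -2.229, 0.002]
force: [0.3, 0.1, 2.8]
grip_width: 0.2
```

Emit:
{"method": "drive_tool", "body": {"rows": [0,0,0,-0.3,0,0,0,0,-0.3,0]}}

```text
t: 6.8
eef_pos: [540.3, -231.7, 106.9]
tool_rot: [-2.212, -2.228, 0.002]
force: [0.4, -1.5, 1.6]
grip_width: 0.1
```

Emit:
{"method": "drive_tool", "body": {"rows": [0,0,0,-0.3,0,0,0,0,-0.3,0]}}

```text
t: 7.0
eef_pos: [540.1, -231.3, 103.3]
tool_rot: [-2.211, -2.228, 0.002]
force: [0.4, -0.8, 1.5]
grip_width: 0.2
```

Emit:
{"method": "drive_tool", "body": {"rows": [0,0,0,-0.3,0,0,0,0,-0.3,0]}}

```text
t: 7.2
eef_pos: [539.7, -230.8, 99.6]
tool_rot: [-2.21, -2.227, 0.002]
force: [0.6, -0.1, 1.5]
grip_width: 0.5
```

```bash
python3 -c "
from h import *
chk('c3')"
```

```text
7.2 [ 539.7 -230.8   99.6] [  10.2 -213.2   99.6] [ 0.6 -0.1  1.5] {'open': (np.int64(309), np.int64(218), 34), 'mid': (np.int64(313), np.int64(224), 21), 'closed': (np.int64(316), np.int64(239), 28)}
```

Emit:
{"method": "drive_tool", "body": {"rows": [0,0,0,-0.3,0,0,0,0,-0.3,0]}}

```text
t: 7.45
eef_pos: [539.3, -230.5, 96.1]
tool_rot: [-2.21, -2.226, 0.002]
force: [0.6, -0.2, 0.6]
grip_width: 0.2
```

Emit:
{"method": "drive_tool", "body": {"rows": [0,0,0,-0.3,0,0,0,0,-0.3,0]}}

```text
t: 7.65
eef_pos: [538.8, -230.0, 92.2]
tool_rot: [-2.208, -2.225, 0.003]
force: [-0.6, -0.5, 0.7]
grip_width: 0.2
```

Emit:
{"method": "drive_tool", "body": {"rows": [0,0,0,-0.3,0,0,0,0,-0.3,0]}}

```text
t: 7.85
eef_pos: [538.2, -229.6, 88.4]
tool_rot: [-2.207, -2.224, 0.003]
force: [-0.3, -0.9, -0.7]
grip_width: 0.5
```

```bash
python3 - <<'E'
from h import *
chk('c4')
c=load('c4'); im=cv2.imread('pics/c4.png')
print(proj(c,[state()['eef_pos'],f.w((10,-213,100)),f.w((10,-248,93)),f.w((8,-275,85))]).round(1))
w=snap('wrist','w4')
cv2.imwrite('pics/v4.png',np.hstack([cv2.resize(im[180:280,260:360],(400,400),interpolation=cv2.INTER_CUBIC),cv2.resize(cv2.imread('pics/w4.png')[0:480,80:560],(400,400))]))
E
```

```text
7.85 [ 538.2 -229.6   88.4] [   8.7 -211.9   88.4] [-0.3 -0.9 -0.7] {'open': (np.int64(309), np.int64(218), 42), 'mid': (np.int64(313), np.int64(224), 31), 'closed': (np.int64(316), np.int64(239), 22)}
[[313.7 245.4]
 [313.5 241.7]
 [317.1 238.1]
 [320.5 236.4]]
```

View pics/v4.png

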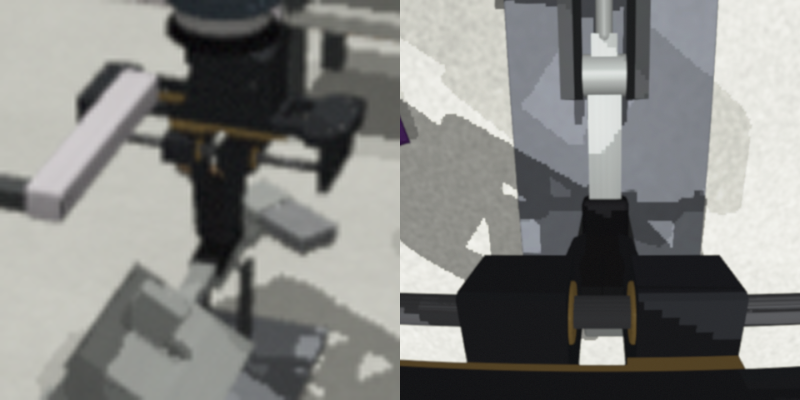

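Emit:
{"method": "drive_tool", "body": {"rows": [0,0,0,1,0,0,0,0,2.5,0,0,0,0,6,0,0,0,0,11,0,0,0,0,15,0]}}

```text
t: 8.45
eef_pos: [539.0, -230.0, 243.1]
tool_rot: [-2.21, -2.227, 0.002]
force: [1.5, -0.1, 0.2]
grip_width: 0.6
```

```bash
python3 - <<'E'
from h import *
chk('c5')
c=load('c5'); im=cv2.imread('pics/c5.png')
w=snap('wrist','w5')
for p in [(10,-159,184),(10,-225,100),(10,-174,202),(10,-248,93)]: print(proj(w,f.w(p))[0].round(), ((proj(c,f.w(p))[0]-[260,180])*4).round())
cv2.imwrite('pics/v5.png',np.hstack([cv2.resize(im[180:280,260:360],(400,400),interpolation=cv2.INTER_CUBIC),cv2.resize(cv2.imread('pics/w5.png')[0:480,80:560],(400,400))]))
E
```

```text
8.45 [ 539.  -230.   243.1] [   9.5 -212.3  243.1] [ 1.5 -0.1  0.2] {'open': (np.int64(309), np.int64(218), 180), 'mid': (np.int64(313), np.int64(224), 142), 'closed': (np.int64(316), np.int64(239), 35)}
[317. 150.] [192. 174.]
[318. 222.] [219. 239.]
[317. 180.] [200. 140.]
[319. 245.] [229. 233.]
```

View pics/v5.png

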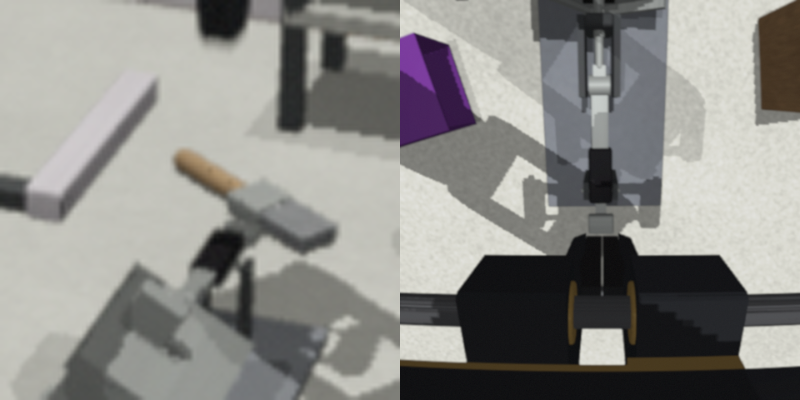

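The collage shows the black handle lying level at (600, 172), so it is locked down with the tool clear. The measured TCP height looked about 10 mm low, so I'm checking it against the side view.

```bash
python3 - <<'E'
from h import *
c=load('c5'); s=state()
g=c['image'].max(2)
for dz in(0,10,20): print(dz,proj(c,np.array(s['eef_pos'])+[0,0,dz]).round(1))
x=int(proj(c,s['eef_pos'])[0,0]);
for xx in (x-3,x,x+3): print(xx,[int(v) for v in g[178:204,xx]])
print(s['joint_positions'])
E
```

```text
0 [[314.1 193.2]]
10 [[314.2 189.8]]
20 [[314.3 186.3]]
311 [22, 24, 26, 20, 27, 24, 24, 26, 25, 27, 43, 97, 138, 167, 186, 194, 197, 198, 198, 198, 198, 198, 198, 197, 197, 198]
314 [20, 22, 21, 20, 17, 21, 20, 18, 22, 23, 34, 87, 132, 159, 179, 192, 195, 195, 197, 199, 199, 198, 198, 198, 197, 196]
317 [22, 21, 23, 27, 23, 27, 24, 24, 25, 23, 27, 60, 115, 151, 171, 186, 194, 195, 196, 198, 199, 198, 198, 197, 198, 198]
[-6.05371176e-01  1.82881110e-01  1.53904558e+00 -3.94762354e-04
  1.41322019e+00 -6.13005072e-01]
```

Emit:
{"method": "drive_tool", "body": {"rows": [0.5,-4,0,2,0.14,0.5,-8,0,3,0.28,0.5,-12,2,3,0.42,0.5,-14,4,3,0.56,0.5,-14,7,3,0.7,0.5,-14,10,3,0.84,0.5,-14,13,3,0.98,0.5,-14,16,3,1.12,0.5,-14,19,3,1.26,0.5,-14,21,3,1.4,0.5,-14,21.2,3,1.54,0.5,-14,21.2,3,1.58]}}

```text
t: 9.75
eef_pos: [401.7, -19.0, 278.7]
tool_rot: [-0.037, 3.136, 0.008]
force: [0.7, 0.8, -1.2]
grip_width: 44.1
```

Emit:
{"method": "drive_tool", "body": {"rows": [0.5,0,0,0,0,0.5,0,0,0,0]}}

```text
t: 9.95
eef_pos: [401.7, -18.9, 279.0]
tool_rot: [-0.035, 3.136, 0.007]
force: [-0.6, 0.4, -0.2]
grip_width: 44.4
```

```bash
python3 - <<'E'
from h import *
chk('c6'); s=state();c=load('c6');w=snap('wrist','w6')
R=cv2.Rodrigues(np.array(s['tool_rot']))[0]; print(np.degrees(np.arctan2(R[1,0],R[0,0])),s['grip_width'])
P=[s['eef_pos'],np.array(s['eef_pos'])+[0,0,12],f.w((-25.9,0,191.5)),f.w((-39.8,0,183.5))]
print('side',((proj(c,P)-[220,150])*4).round(),'wrist',((proj(w,P))*400/480).round())
a=cv2.resize(cv2.imread('pics/c6.png')[150:270,220:340],(480,480),interpolation=cv2.INTER_CUBIC)
b=cv2.resize(cv2.imread('pics/w6.png'),(400,300)); b=np.vstack([b,np.zeros((180,400,3),np.uint8)])
cv2.imwrite('pics/v6.png',np.hstack([a,b])[:, :800])
E
```

```text
9.95 [401.7 -18.9 279. ] [-125.3    0.4  279. ] [-0.6  0.4 -0.2] {'open': (np.int64(309), np.int64(218), 167), 'mid': (np.int64(313), np.int64(224), 131), 'closed': (np.int64(316), np.int64(239), 48)}
-178.73571738790287 44.08041756227084
side [[496. 307.]
 [497. 288.]
 [327. 409.]
 [349. 425.]] wrist [[268. 234.]
 [268. 244.]
 [266. 296.]
 [266. 278.]]
```

View pics/v6.png

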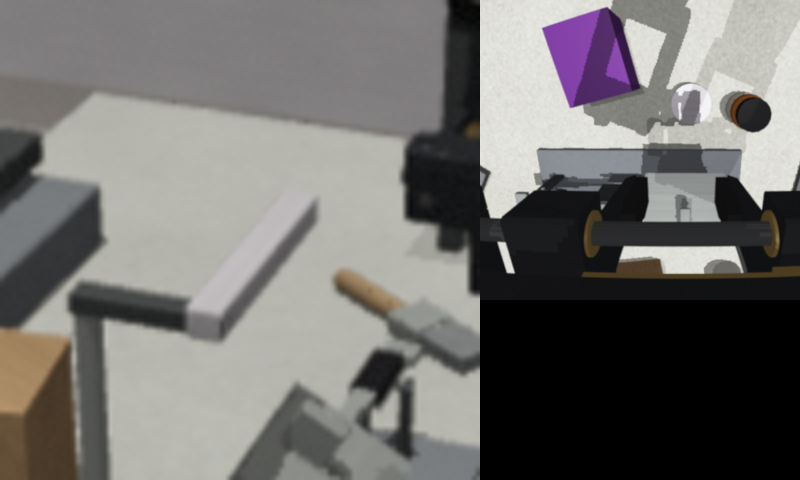

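```bash
python3 - <<'E'
from h import *
c=load('c6');w=load('w6');T=np.array([401.7,-18.9,279.])
g=c['image'].max(2)
for dy in(-38,-30,-22,22,30,38):
    u=proj(c,T+[0,dy,0])[0]; x=int(round(u[0]));col=g[170:250,x]; d=np.where(col>70)[0]
    print(dy,u.round(1),proj(c,T+[0,dy,12])[0].round(1),'dark rows',[int(v)+170 for v in d[:3]])
    lo=[r for r in range(190,250) if g[r-1,x]<70 and g[r,x]>=70]; print(lo)
im=cv2.cvtColor(w['image'],cv2.COLOR_RGB2GRAY)
print(onz(w,(328,333),187),f.l(onz(w,(328,333),187)))
print(im[320:356:4,300:360:3])
cv2.imwrite('pics/wc6.png',cv2.resize(cv2.imread('pics/w6.png')[270:370,250:400],(800,533),interpolation=cv2.INTER_CUBIC))
E
```

```text
-38 [348.4 219.4] [348.7 214.7] dark rows [214, 215, 216]
[214]
-30 [347.5 220.9] [347.8 216.2] dark rows [214, 215, 216]
[214]
-22 [346.6 222.4] [346.9 217.7] dark rows [214, 215, 216]
[214]
22 [341.4 231. ] [341.6 226.2] dark rows [224, 225, 226]
[224, 241]
30 [340.4 232.6] [340.7 227.8] dark rows [224, 225, 226]
[223, 241]
38 [339.4 234.2] [339.7 229.4] dark rows [182, 183, 223]
[223, 241]
[484.4792455  -11.95805537 187.        ] [-42.45012869   6.33478128 187.        ]
[[177 177 177 177 155 112 112 110  86  86 121 151 151 166 176 177 177 177
  176 168]
 [174 175 175 175 153 111 111 104  84  84  85 122 150 171 175 175 175 175
  175 175]
 [175 176 175 176 154 112 112  91  84  86  94 144 150 173 176 176 176 177
  176 176]
 [178 178 178 178 157 114 112  89  81  80  86 123 144 175 177 177 177 176
  175 175]
 [175 175 174 176 171 113 108 148 164 163 166 166 139 171 174 174 173 173
  173 173]
 [175 174 175 176 171 114 109 153 169 170 172 170 143 172 175 176 176 175
  175 175]
 [176 176 177 177 156 113 109 154 172 172 174 172 147 175 175 175 175 175
  176 175]
 [178 178 177 178 167 116 111 155 174 174 175 173 147 168 178 179 178 178
  177 177]
 [183 182 183 182 182 134 114 156 176 176 177 174 147 170 183 183 183 183
  182 181]]
```

View pics/wc6.png

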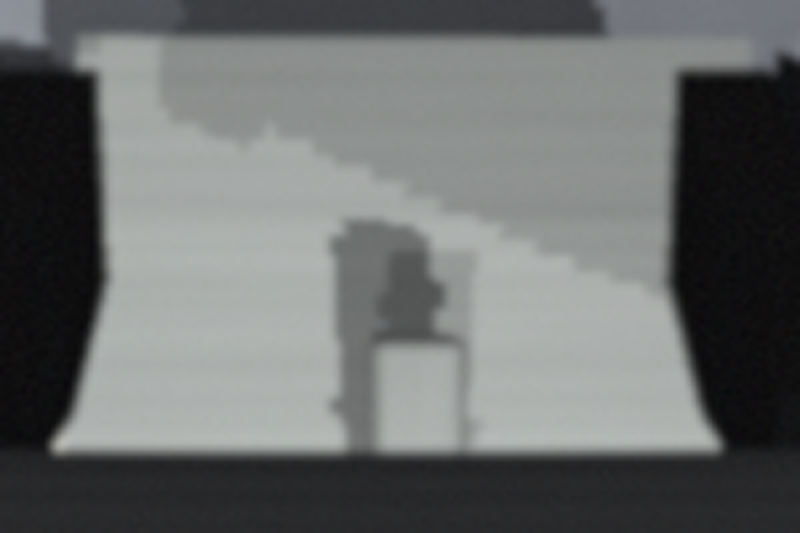

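```bash
python3 - <<'E'
from h import *
w=load('w6');c=load('c6')
o,d1=ray(w,(268.7,283.5));_,d2=ray(w,(377.3,283.5)); print(w['camera_matrix'][0],o)
for gw in (44.3,):
    s=gw/np.linalg.norm(d1/abs(d1[2])-d2/abs(d2[2])); print(gw,(o+s*d1/abs(d1[2])).round(1),(o+s*d2/abs(d2[2])).round(1))
print('bar',((proj(c,[f.w((-2,110,310)),f.w((-2,110,290)),f.w((20,110,290)),f.w((-2,-50,310))])-[220,150])*4).round())
# tab top edges in wrist: crop (375,340),(462,340) lower-left corner top edge z=183.5
for p in((375,340),(462,340)):
    u=(p[0]/5.333+250,p[1]/5.333+270); print('tab',onz(w,u,183.5),f.l(onz(w,u,183.5)))
E
```

```text
[389.50762942   0.         322.13631394] [328.04663025 -21.15039153 447.15534762]
44.3 [393.4 -40.8 301.2] [392.5   3.5 301.2]
bar [[219. 308.]
 [220. 342.]
 [181. 335.]
 [318. 188.]]
tab [487.3589966  -17.72913002 183.5       ] [-39.63751431   0.53069054 183.5       ]
tab [487.12557763  -5.17198828 183.5       ] [-39.72525799  13.08969504 183.5       ]
```

The crop shows the tab's near edge at (375–462, 340), which puts the tab at cradle x −39.7, y +6.8, matching its expected x of −39.8. The fingertips look about 15 mm higher than the state's TCP z, and I allow for that.

Emit:
{"method": "drive_tool", "body": {"rows": [0.5,0,0.4,-4,0,0.5,0,0.7,-8,0,0.5,0,0.7,-12,0,0.5,0,0.7,-12.9,0,0.5,1,0.7,-12.9,0,0.5,3,0.7,-12.9,0,0.5,5,0.7,-12.9,0,0.5,6.5,0.7,-12.9,0,0.5,6.5,0.7,-12.9,0]}}

```text
t: 10.95
eef_pos: [470.5, -13.0, 152.6]
tool_rot: [-0.034, 3.131, 0.005]
force: [-0.6, -0.3, 0.1]
grip_width: 44.1
```

```bash
python3 - <<'E'
from h import *
chk('c7'); w=snap('wrist','w7'); s=state()
P=[s['eef_pos']]+[f.w(p) for p in((-39.8,6.8,183.5),(-12,6.8,199.5),(-39.8,-.2,183.5),(-39.8,13.8,183.5))]
print(proj(w,P).round())
cv2.imwrite('pics/wc7.png',cv2.resize(cv2.imread('pics/w7.png')[220:400,200:440],(800,600),interpolation=cv2.INTER_CUBIC))
E
```

```text
10.95 [470.5 -13.  152.6] [-56.5   5.5 152.6] [-0.6 -0.3  0.1] {'open': (np.int64(309), np.int64(218), 14), 'mid': (np.int64(313), np.int64(224), 27), 'closed': (np.int64(316), np.int64(239), 46)}
[[322. 279.]
 [324. 354.]
 [323. 438.]
 [306. 354.]
 [341. 354.]]
```

Emit:
{"method": "drive_tool", "body": {"rows": [0.5,0.5,0.1,-0.2,-0.01,0.5,1,0.1,-0.2,-0.01,0.5,1,0.1,-0.2,-0.01]}}

```text
t: 11.35
eef_pos: [478.3, -11.5, 149.6]
tool_rot: [-0.019, 3.134, 0.006]
force: [-0.7, -0.1, -0.2]
grip_width: 44.4
```

Emit:
{"method": "drive_tool", "body": {"rows": [0.5,0.3,0,0,0,0.5,0.3,0,0,0]}}

```text
t: 11.55
eef_pos: [481.6, -11.6, 149.8]
tool_rot: [-0.019, 3.133, 0.006]
force: [-0.0, -0.6, 1.2]
grip_width: 43.8
```

Emit:
{"method": "drive_tool", "body": {"rows": [0.5,0.3,0,0,0,0.5,0.3,0,0,0]}}

```text
t: 11.75
eef_pos: [484.9, -11.6, 149.8]
tool_rot: [-0.019, 3.133, 0.006]
force: [0.1, -0.2, 0.7]
grip_width: 44.2
```

Emit:
{"method": "drive_tool", "body": {"rows": [0.5,0.3,0,0,0,0.5,0.3,0,0,0]}}

```text
t: 11.95
eef_pos: [488.2, -11.7, 149.9]
tool_rot: [-0.019, 3.133, 0.006]
force: [-0.2, -0.8, -0.3]
grip_width: 43.8
```

Emit:
{"method": "drive_tool", "body": {"rows": [0.5,0.3,0,0,0,0.5,0.3,0,0,0]}}

```text
t: 12.15
eef_pos: [491.6, -11.7, 149.9]
tool_rot: [-0.019, 3.133, 0.006]
force: [0.3, 0.8, -0.1]
grip_width: 43.7
```

Emit:
{"method": "drive_tool", "body": {"rows": [0.5,0.3,0,0.2,0,0.5,0.3,0,0.2,0]}}

```text
t: 12.35
eef_pos: [495.2, -11.9, 152.3]
tool_rot: [-0.019, 3.132, 0.005]
force: [-0.6, 0.9, -0.3]
grip_width: 44.2
```

Emit:
{"method": "drive_tool", "body": {"rows": [0.5,0.3,0,0.2,0,0.5,0.3,0,0.2,0]}}

```text
t: 12.55
eef_pos: [498.8, -12.0, 154.8]
tool_rot: [-0.019, 3.131, 0.005]
force: [-0.3, 0.1, 0.0]
grip_width: 44.5
```

```bash
python3 - <<'E'
from h import *
chk('c8'); c=load('c8'); w=snap('wrist','w8')
a=cv2.resize(cv2.imread('pics/c8.png')[150:290,230:350],(514,600),interpolation=cv2.INTER_CUBIC)
b=cv2.resize(cv2.imread('pics/w8.png')[220:420,180:460],(286,204)); b=np.vstack([b,np.zeros((396,286,3),np.uint8)])
cv2.imwrite('pics/v8.png',np.hstack([a,b]))
E
```

```text
12.55 [498.8 -12.  154.8] [-28.1   6.2 154.8] [-0.3  0.1  0. ] {'open': (np.int64(309), np.int64(218), 22), 'mid': (np.int64(313), np.int64(224), 38), 'closed': (np.int64(316), np.int64(239), 52)}
```

View pics/v8.png

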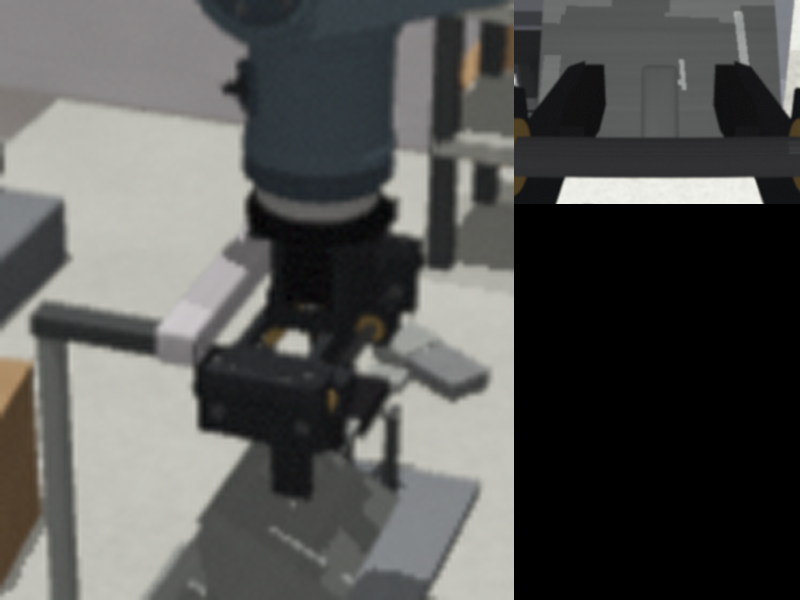

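The side crop shows the fingers over the tab with the body just clear of the light bar. In the wrist view the tab is centred between the fingers at (660, 100). Closing now.

Emit:
{"method": "drive_tool", "body": {"rows": [0,0,0,0,0,0,0,0,0,0,0,0,0,0,0,0,0,0,0,0,0,0,0,0,0]}}

```text
t: 13.15
eef_pos: [498.2, -11.8, 154.4]
tool_rot: [-0.019, 3.132, 0.005]
force: [0.6, -0.5, 0.2]
grip_width: 13.8
```

Emit:
{"method": "drive_tool", "body": {"rows": [0,-0.2,0,0.15,0,0,-0.4,0,0.27,0,0,-0.4,0,0.27,0]}}

```text
t: 13.45
eef_pos: [494.5, -11.9, 157.5]
tool_rot: [-0.019, 3.131, 0.005]
force: [0.8, 0.2, -1.3]
grip_width: 13.9
```

Emit:
{"method": "drive_tool", "body": {"rows": [0,-0.2,0,0.12,0,0,-0.4,0,0.24,0,0,-0.4,0,0.24,0]}}

```text
t: 13.75
eef_pos: [492.1, -12.2, 160.8]
tool_rot: [-0.019, 3.126, 0.004]
force: [5.6, 0.6, -1.8]
grip_width: 13.4
```

```bash
python3 - <<'E'
from h import *
chk('c9'); w=snap('wrist','w9'); c=load('c9')
cv2.imwrite('pics/sc9.png',cv2.resize(cv2.imread('pics/c9.png')[220:340,240:360],(600,600),interpolation=cv2.INTER_CUBIC))
s=state(); print(s['grip_width'],np.round(s['moment'],2))
# lid edges: compare c8 vs c9 
E
```

```text
13.75 [492.1 -12.2 160.8] [-34.8   6.  160.8] [ 5.6  0.6 -1.8] {'open': (np.int64(309), np.int64(218), 17), 'mid': (np.int64(313), np.int64(224), 29), 'closed': (np.int64(316), np.int64(239), 33)}
13.672104522806045 [ 0.01 -1.53  0.32]
```

Emit:
{"method": "drive_tool", "body": {"rows": [0,-0.2,0,-0.2,0,0,-0.4,0,-0.3,0,0,-0.4,0,-0.3,0]}}

```text
t: 14.15
eef_pos: [492.0, -12.2, 160.0]
tool_rot: [-0.019, 3.117, 0.003]
force: [11.9, 2.6, -0.2]
grip_width: 13.7
```

```bash
python3 - <<'E'
from h import *
chk('c10'); s=state(); print(s['grip_width'],np.round(s['moment'],2))
a=cv2.imread('pics/c8.png')[225:325,250:350]; b=cv2.imread('pics/c10.png')[225:325,250:350]
cv2.imwrite('pics/v10.png',np.hstack([cv2.resize(i,(400,400),interpolation=cv2.INTER_CUBIC) for i in(a,b)]))
c=load('c10')
def L(p,ang=0):  # lid frame -> cradle, tipped about (-40,0)
    x,y,z=p; r=np.radians(ang); X,Z=x+40,z; X,Z=X*np.cos(r)-Z*np.sin(r),X*np.sin(r)+Z*np.cos(r); X-=40
    return (-25+X*.866-Z*.5, y+5, 153.9+X*.5+Z*.866)
for a in(0,6,12): print(a,((proj(c,[f.w(L(p,a)) for p in((-45,55,3),(45,55,3),(-45,55,-12),(45,55,-12),(45,-55,3))])-[250,225])*4).round().tolist())
E
```

```text
14.15 [492.  -12.2 160. ] [-35.   6. 160.] [11.9  2.6 -0.2] {'open': (np.int64(309), np.int64(218), 16), 'mid': (np.int64(313), np.int64(224), 25), 'closed': (np.int64(316), np.int64(239), 32)}
13.71603401667377 [ 0.42 -2.27  0.08]
0 [[237.0, 256.0], [110.0, 166.0], [224.0, 272.0], [98.0, 183.0], [174.0, 77.0]]
6 [[237.0, 257.0], [118.0, 157.0], [222.0, 271.0], [104.0, 172.0], [182.0, 68.0]]
12 [[236.0, 258.0], [128.0, 149.0], [220.0, 270.0], [112.0, 162.0], [191.0, 60.0]]
```

View pics/v10.png

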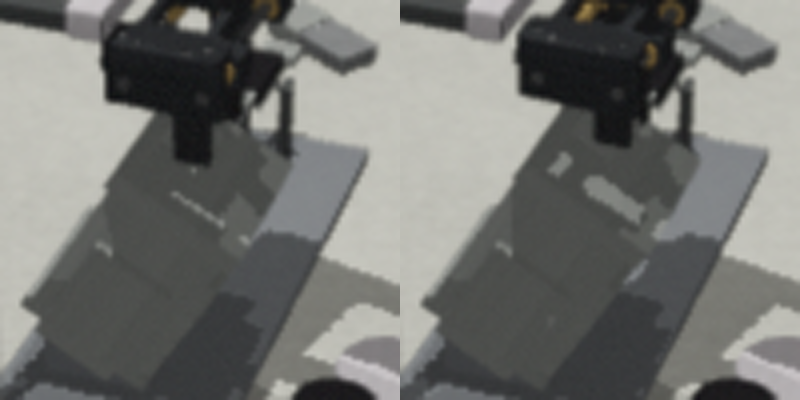

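The right half shows the lid's upper corner moved from (105, 185) to (113, 175), while the tool is stopped by 12 N. The wide pinch won't let the lid turn, so I'll reseat it and pinch only the tab's near corner.

Emit:
{"method": "drive_tool", "body": {"rows": [0,0.3,0,-0.3,0,0,0.6,0,-0.6,0,0,0.6,0,-0.6,0]}}

```text
t: 14.5
eef_pos: [497.7, -12.3, 153.9]
tool_rot: [-0.019, 3.118, 0.003]
force: [-0.5, 0.3, 2.9]
grip_width: 13.9
```

Emit:
{"method": "drive_tool", "body": {"rows": [0.45,0,0,0,0,0.45,0,0,0,0,0.45,0,0,0,0,0.45,-0.6,0,0,0,0.45,-1.2,0,0,0,0.45,-1.2,0,0,0]}}

```text
t: 15.1
eef_pos: [484.6, -12.1, 153.7]
tool_rot: [-0.019, 3.119, 0.004]
force: [0.1, -0.4, -0.0]
grip_width: 39.4
```

```bash
python3 - <<'E'
from h import *
chk('c11'); w=snap('wrist','w11'); s=state(); print(s['grip_width'],s['tool_rot'])
# lid moved vs c8 ? compare lid corner region
a=load('c8')['image'].astype(int); b=load('c11')['image'].astype(int)
d=np.abs(a-b).max(2)[262:300,262:318]; print((d>25).sum())
im=cv2.cvtColor(w['image'],cv2.COLOR_RGB2GRAY)
e=proj(w,[f.w(p) for p in((-39.8,-.2,183.5),(-39.8,13.8,183.5),(-26,-.2,191.5),(-26,13.8,191.5))]).round();print(e)
r=int(e[0,1])
for rr in range(r-8,r+20,4): print(rr,im[rr,int(e[0,0])-15:int(e[1,0])+18:2])
E
```

```text
15.1 [484.6 -12.1 153.7] [-42.3   6.2 153.7] [ 0.1 -0.4 -0. ] {'open': (np.int64(309), np.int64(218), 12), 'mid': (np.int64(313), np.int64(224), 21), 'closed': (np.int64(316), np.int64(239), 40)}
39.60068264010993 [-1.87558464e-02  3.11791601e+00  3.09444737e-03]
185
[[306. 317.]
 [341. 317.]
 [305. 358.]
 [341. 358.]]
309 [93 93 93 94 94 94 94 93 94 94 94 95 95 93 95 93 95 95 95 94 94 93 94 95
 94 94 94 95 94 94 94 95 94 93]
313 [94 93 94 94 94 94 95 95 89 83 80 80 80 80 80 80 79 80 80 81 80 79 85 90
 95 94 94 94 93 93 94 93 94 93]
317 [92 93 94 94 92 93 93 82 81 85 85 87 86 86 85 85 87 87 87 87 87 87 83 78
 86 93 93 93 94 94 92 95 93 93]
321 [92 91 92 92 92 93 91 81 82 87 89 89 90 90 90 90 90 91 91 91 91 90 86 78
 83 93 92 92 92 92 92 92 92 92]
325 [92 92 92 92 91 92 90 81 83 88 89 90 91 90 91 90 89 92 91 91 91 90 85 79
 83 92 92 93 92 92 92 92 92 92]
329 [94 94 95 93 93 93 91 80 83 87 90 89 92 91 91 90 92 93 92 93 92 90 86 78
 85 95 95 95 94 95 95 95 94 94]
333 [93 93 94 94 95 94 91 80 83 88 89 91 91 91 91 91 92 91 92 93 92 90 86 80
 88 97 93 94 95 95 94 93 94 94]
```

Emit:
{"method": "drive_tool", "body": {"rows": [0,0,0,0.1,0,0,0,0,0.1,0,0,0,0,0.1,0,0,0,0,0.1,0,0,0,0,0.1,0]}}

```text
t: 15.7
eef_pos: [485.6, -12.3, 155.0]
tool_rot: [-0.019, 3.118, 0.003]
force: [-0.3, -0.4, 0.2]
grip_width: 12.7
```

Emit:
{"method": "drive_tool", "body": {"rows": [0,-0.2,0,0.05,0,0,-0.4,0,0.1,0,0,-0.4,0,0.1,0]}}

```text
t: 16.0
eef_pos: [482.4, -12.4, 156.5]
tool_rot: [-0.019, 3.116, 0.003]
force: [4.8, 0.2, -1.5]
grip_width: 13.0
```

Emit:
{"method": "drive_tool", "body": {"rows": [0,-0.2,0,0.05,0,0,-0.4,0,0.1,0,0,-0.4,0,0.1,0]}}

```text
t: 16.3
eef_pos: [479.4, -12.6, 158.3]
tool_rot: [-0.018, 3.113, 0.002]
force: [4.6, 0.4, 0.4]
grip_width: 12.8
```

```bash
python3 - <<'E'
from h import *
chk('c12'); w=snap('wrist','w12'); s=state(); print(s['grip_width'],np.round(s['moment'],2))
im=cv2.cvtColor(w['image'],cv2.COLOR_RGB2GRAY)
print('unmoved',proj(w,[f.w(p) for p in((-39.8,6.8,183.5),(-12,6.8,199.5),(-65.5,6,134),(-65.5,61,134),(-65.5,-49,134))]).round().tolist())
print(im[120:330:3,324].tolist())
E
```

```text
16.3 [479.4 -12.6 158.3] [-47.5   5.7 158.3] [4.6 0.4 0.4] {'open': (np.int64(309), np.int64(218), 14), 'mid': (np.int64(313), np.int64(224), 25), 'closed': (np.int64(316), np.int64(239), 48)}
12.674925528392102 [ 0.05 -1.07 -0.01]
unmoved [[324.0, 324.0], [324.0, 405.0], [322.0, 229.0], [429.0, 229.0], [215.0, 229.0]]
[213, 237, 234, 234, 232, 234, 234, 234, 231, 228, 214, 209, 205, 109, 108, 110, 138, 179, 111, 108, 108, 111, 113, 74, 67, 70, 69, 69, 67, 68, 67, 69, 70, 68, 72, 83, 83, 85, 83, 83, 84, 84, 84, 84, 84, 86, 84, 84, 85, 84, 85, 83, 83, 85, 87, 88, 87, 89, 90, 88, 87, 87, 87, 84, 77, 85, 85, 85, 86, 87]
```

Emit:
{"method": "drive_tool", "body": {"rows": [0,-0.2,0,0.05,0,0,-0.4,0,0.1,0,0,-0.4,0,0.1,0]}}

```text
t: 16.7
eef_pos: [474.7, -12.5, 159.2]
tool_rot: [-0.019, 3.114, 0.002]
force: [-0.3, 0.0, 0.4]
grip_width: 13.0
```

Emit:
{"method": "drive_tool", "body": {"rows": [0,-0.2,0,0.05,0,0,-0.3,0,0.1,0,0,-0.3,0,0.1,0]}}

```text
t: 17.0
eef_pos: [470.8, -12.4, 159.8]
tool_rot: [-0.019, 3.116, 0.002]
force: [-1.3, 0.1, -0.3]
grip_width: 13.0
```

```bash
python3 - <<'E'
from h import *
chk('c13'); w=snap('wrist','w13'); s=state(); print(s['grip_width'],np.round(s['moment'],2))
im=cv2.cvtColor(w['image'],cv2.COLOR_RGB2GRAY)
col=im[:,324].astype(int); 
print([(r,int(col[r])) for r in range(150,340,3)])
def L(p,ang=0):
    x,y,z=p; r=np.radians(ang); X,Z=x+40,z; X,Z=X*np.cos(r)-Z*np.sin(r),X*np.sin(r)+Z*np.cos(r); X-=40
    return (-25+X*.866-Z*.5, y+6, 153.9+X*.5+Z*.866)
for a in(0,4,8,12,16): print(a,proj(w,[f.w(L(p,a)) for p in((2,0,33),(-45,0,3),(-45,0,-12),(-45,55,3),(45,55,3))])[:].round().tolist())
E
```

```text
17.0 [470.8 -12.4 159.8] [-56.1   6.1 159.8] [-1.3  0.1 -0.3] {'open': (np.int64(309), np.int64(218), 16), 'mid': (np.int64(313), np.int64(224), 25), 'closed': (np.int64(316), np.int64(239), 43)}
12.921070708115884 [ 0.07  0.18 -0.01]
[(150, 218), (153, 217), (156, 217), (159, 134), (162, 107), (165, 108), (168, 109), (171, 108), (174, 109), (177, 112), (180, 114), (183, 112), (186, 109), (189, 107), (192, 110), (195, 113), (198, 97), (201, 63), (204, 68), (207, 68), (210, 69), (213, 68), (216, 72), (219, 84), (222, 85), (225, 86), (228, 86), (231, 85), (234, 87), (237, 87), (240, 86), (243, 86), (246, 88), (249, 88), (252, 88), (255, 85), (258, 87), (261, 89), (264, 88), (267, 88), (270, 86), (273, 87), (276, 90), (279, 91), (282, 92), (285, 91), (288, 94), (291, 92), (294, 91), (297, 91), (300, 93), (303, 92), (306, 94), (309, 89), (312, 77), (315, 89), (318, 89), (321, 90), (324, 90), (327, 90), (330, 92), (333, 91), (336, 92), (339, 93)]
0 [[321.0, 340.0], [321.0, 244.0], [321.0, 249.0], [426.0, 244.0], [434.0, 425.0]]
4 [[321.0, 334.0], [321.0, 244.0], [321.0, 251.0], [426.0, 244.0], [438.0, 428.0]]
8 [[321.0, 328.0], [321.0, 244.0], [321.0, 252.0], [425.0, 244.0], [441.0, 429.0]]
12 [[321.0, 321.0], [321.0, 244.0], [321.0, 254.0], [425.0, 244.0], [445.0, 430.0]]
16 [[321.0, 314.0], [321.0, 244.0], [321.0, 256.0], [425.0, 243.0], [449.0, 430.0]]
```

```bash
cat >> h.py <<'E'
def rows(w,rr,x0=170,x1=480):
    im=cv2.cvtColor(w['image'],cv2.COLOR_RGB2GRAY)
    for r in rr: print(r,' '.join(map(str,im[r,x0:x1:5])))
E
python3 - <<'E'
from h import *
print('w11 (seated) pred',proj(load('w11'),[f.w((-65.5,61,134)),f.w((-65.5,-49,134)),f.w((-39.8,6,183.5))]).round().tolist()); rows(load('w11'),(205,215,225,235,245))
print('w13'); rows(load('w13'),(205,213,219,225,231))
E
```

```text
w11 (seated) pred [[431.0, 221.0], [211.0, 221.0], [321.0, 317.0]]
205 93 92 92 93 91 92 92 92 92 92 91 93 93 69 69 69 69 69 69 70 69 70 69 70 69 69 69 69 69 69 68 68 69 70 69 69 68 68 67 66 67 69 80 133 135 135 134 132 133 134 133 134 133 133 133 133 133 141 208 238 237 237
215 93 93 92 93 91 91 92 92 91 92 91 89 91 70 70 70 68 68 69 68 68 68 69 69 69 68 69 68 68 68 69 68 68 68 66 67 68 69 67 68 67 66 107 135 133 131 133 133 132 130 131 131 130 131 131 132 132 175 238 238 233 236
225 91 92 93 92 93 91 91 93 92 109 110 109 110 109 87 84 85 85 85 85 86 86 86 86 86 86 86 87 87 86 87 87 86 90 111 111 103 102 104 109 111 110 111 123 178 121 85 85 85 85 84 85 85 131 131 131 130 220 241 235 235 233
235 102 94 94 137 159 159 159 159 131 96 93 94 95 89 85 85 85 86 86 86 86 86 87 86 86 87 88 86 87 87 87 87 87 87 87 86 86 86 87 86 87 86 85 90 157 153 100 85 86 86 85 85 84 129 129 129 129 233 237 237 237 234
245 64 62 63 63 63 63 63 62 73 85 86 85 86 85 86 87 87 87 86 86 85 87 87 86 87 87 87 87 86 86 86 86 86 86 86 87 86 86 85 86 86 85 85 85 149 152 139 85 85 84 85 84 84 129 129 128 131 233 234
[... 414 characters left out ...]
30 214 241 239 239 231
219 91 92 92 91 92 91 92 91 90 108 108 109 108 107 106 108 108 108 109 108 86 87 84 83 84 84 83 84 84 85 84 84 84 110 108 108 109 108 109 109 106 106 105 103 106 94 83 83 83 100 107 107 111 133 132 130 131 230 236 239 237 234
225 92 91 92 93 142 149 150 154 124 109 109 108 110 110 108 109 110 110 110 105 85 84 85 85 86 86 87 86 86 87 86 86 86 87 89 89 89 88 124 154 152 153 153 153 153 145 85 85 84 101 109 109 110 131 133 133 134 233 233 232 237 233
231 93 91 93 108 147 158 158 159 158 106 106 105 106 106 106 107 107 107 107 84 84 83 84 84 84 83 84 84 85 84 85 84 85 85 84 85 85 84 99 152 152 152 151 151 152 148 85 84 85 85 108 109 109 131 131 130 145 238 234 237 236 238
```

Emit:
{"method": "drive_tool", "body": {"rows": [0,0,0,0.3,0,0,0.2,0,0.4,0,0,0.3,0,0.3,0,0,0.3,0,0.3,0]}}

```text
t: 17.5
eef_pos: [474.1, -12.4, 162.7]
tool_rot: [-0.019, 3.116, 0.003]
force: [-0.3, -0.0, -1.3]
grip_width: 12.7
```

Emit:
{"method": "drive_tool", "body": {"rows": [0,0.1,0,-0.2,0,0,0.2,0,-0.4,0,0,0.2,0,-0.4,0]}}

```text
t: 17.8
eef_pos: [474.8, -12.3, 158.0]
tool_rot: [-0.019, 3.119, 0.003]
force: [-6.7, -0.1, 2.3]
grip_width: 13.2
```

```bash
cat >> h.py <<'E'
def edges(tag):
    w=snap('wrist',tag); im=cv2.cvtColor(w['image'],cv2.COLOR_RGB2GRAY).astype(int)
    s=state(); print(np.round(s['eef_pos'],1),np.round(s['force'],1))
    # low-edge row at a few columns: last row (going down) where dark(<76)->plate
    for x in (290,305,324,340,365):
        col=im[:,x]; g=np.diff(col); print(x,[(r+1,col[r],col[r+2]) for r in range(185,340) if abs(col[r+2]-col[r-1])>8][:14])
    return w
E
python3 - <<'E'
from h import *
for t in('w11','w12','w13'):
    im=cv2.cvtColor(load(t)['image'],cv2.COLOR_RGB2GRAY).astype(int); col=im[:,324]
    print(t,[(r+1,int(col[r-1]),int(col[r+2])) for r in range(185,340) if abs(col[r+2]-col[r-1])>8])
edges('w14')
E
```

```text
w11 [(186, 79, 68), (217, 69, 80), (218, 69, 84), (219, 73, 86), (312, 94, 80), (313, 93, 77), (314, 88, 79), (316, 77, 86), (317, 79, 90), (318, 82, 91)]
w12 [(187, 111, 92), (188, 113, 74), (189, 108, 63), (190, 92, 65), (222, 68, 78), (223, 70, 81), (224, 72, 83), (309, 87, 78), (310, 87, 75)]
w13 [(197, 113, 97), (198, 113, 77), (199, 110, 65), (200, 97, 63), (201, 77, 67), (216, 69, 79), (217, 69, 82), (218, 72, 84), (309, 94, 80), (310, 93, 75), (311, 89, 77), (313, 75, 85), (314, 77, 89)]
[474.9 -12.3 158.1] [-6.  -0.6  3.1]
290 [(194, np.int64(140), np.int64(107)), (195, np.int64(131), np.int64(78)), (196, np.int64(107), np.int64(67)), (197, np.int64(78), np.int64(67)), (198, np.int64(67), np.int64(68)), (224, np.int64(71), np.int64(80)), (225, np.int64(76), np.int64(82)), (281, np.int64(84), np.int64(72)), (282, np.int64(83), np.int64(51)), (283, np.int64(72), np.int64(30)), (284, np.int64(51), np.int64(18)), (285, np.int64(30), np.int64(18)), (286, np.int64(18), np.int64(16))]
305 [(191, np.int64(147), np.int64(126)), (192, np.int64(140), np.int64(112)), (193, np.int64(126)
[... 1038 characters left out ...]
.int64(83)), (228, np.int64(85), np.int64(82)), (281, np.int64(84), np.int64(73)), (282, np.int64(83), np.int64(51)), (283, np.int64(73), np.int64(30)), (284, np.int64(51), np.int64(22))]
365 [(192, np.int64(144), np.int64(123)), (193, np.int64(138), np.int64(102)), (194, np.int64(123), np.int64(80)), (195, np.int64(102), np.int64(65)), (196, np.int64(80), np.int64(62)), (197, np.int64(65), np.int64(67)), (222, np.int64(67), np.int64(91)), (223, np.int64(69), np.int64(128)), (224, np.int64(91), np.int64(155)), (225, np.int64(128), np.int64(162)), (226, np.int64(155), np.int64(155)), (228, np.int64(155), np.int64(145)), (229, np.int64(147), np.int64(146)), (281, np.int64(140), np.int64(100))]
```

Emit:
{"method": "drive_tool", "body": {"rows": [0,0,0,-0.3,0,0,0,0,-0.4,0,0,0,0,-0.4,0]}}

```text
t: 18.15
eef_pos: [474.3, -12.4, 154.9]
tool_rot: [-0.019, 3.121, 0.003]
force: [-9.1, 0.4, 10.1]
grip_width: 13.2
```

```bash
cat >> h.py <<'E'
def ET(tag):
    w=snap('wrist',tag); im=cv2.cvtColor(w['image'],cv2.COLOR_RGB2GRAY).astype(int); col=im[:,324]; s=state()
    print(np.round(s['eef_pos'],1),np.round(s['force'],1),[(r+1,int(col[r-1]),int(col[r+2])) for r in range(185,340) if abs(col[r+2]-col[r-1])>8])
E
python3 -c "
from h import *
ET('w15')"
```

```text
[474.3 -12.4 154.9] [-7.8  0.5 10.9] [(195, 113, 96), (196, 113, 77), (197, 110, 64), (198, 96, 63), (199, 77, 66), (228, 69, 78), (229, 69, 80), (230, 72, 83), (309, 86, 75), (310, 84, 75)]
```

Emit:
{"method": "drive_tool", "body": {"rows": [0,0,0,-0.2,0,0,0,0,-0.3,0,0,0,0,-0.3,0]}}

```text
t: 18.5
eef_pos: [474.5, -12.4, 154.6]
tool_rot: [-0.02, 3.12, 0.002]
force: [-13.7, 1.0, 24.0]
grip_width: 13.0
```

```bash
python3 - <<'E'
from h import *
ET('w16')
for t,r in(('w11',218),('w15',229)):
    w=load(t)
    for z in(130,134,140): print(t,z,f.l(onz(w,(322,r),z)).round(1))
for t,r in(('w11',313),('w15',309.5)):
    w=load(t)
    for z in(180,184,188): print('tab',t,z,f.l(onz(w,(322,r),z)).round(1))
E
```

```text
[474.4 -12.4 154.6] [-14.4   1.2  23.5] [(195, 113, 96), (196, 113, 77), (197, 109, 65), (198, 96, 64), (199, 77, 67), (228, 69, 78), (229, 70, 82), (309, 85, 76)]
w11 130 [-65.9   6.4 130. ]
w11 134 [-67.    6.4 134. ]
w11 140 [-68.7   6.3 140. ]
w15 130 [-70.7   6.3 130. ]
w15 134 [-71.9   6.3 134. ]
w15 140 [-73.7   6.3 140. ]
tab w11 180 [-39.6   6.3 180. ]
tab w11 184 [-41.9   6.3 184. ]
tab w11 188 [-44.1   6.3 188. ]
tab w15 180 [-51.5   6.3 180. ]
tab w15 184 [-53.7   6.3 184. ]
tab w15 188 [-55.9   6.3 188. ]
```

Emit:
{"method": "drive_tool", "body": {"rows": [0,-0.2,0,0.5,0,0,-0.6,0,1.3,0,0,-1.2,0,2.3,0,0,-2.2,0,3.5,0,0,-4,0,5,0,0,-6,0,6.5,0,0,-8,0,8,0,0,-8,0,8,0]}}

```text
t: 19.35
eef_pos: [394.0, -12.6, 236.6]
tool_rot: [-0.02, 3.117, -0.001]
force: [0.3, -0.7, -0.6]
grip_width: 13.0
```

```bash
python3 - <<'E'
from h import *
ET('w17'); s=state(); print(s['grip_width'], np.round(s['moment'],2)); chk('c17')
R=cv2.Rodrigues(np.array(s['tool_rot']))[0]; print(np.degrees(np.arctan2(R[1,0],R[0,0])),R[:,2].round(3))
c=load('top0');t=Fr([485.6,303],-.113); print(t.w((0,0,0)), s['joint_positions'])
E
```

```text
[394.8 -12.6 235.7] [ 0.8  0.4 -2.4] [(210, 118, 107), (220, 110, 92), (221, 109, 84), (222, 102, 83), (223, 92, 82), (309, 88, 77), (310, 90, 75), (311, 86, 77)]
13.004534487929671 [ 0.07 -0.08 -0.01]
19.4 [394.8 -12.6 235.7] [-132.2    6.7  235.7] [ 0.8  0.4 -2.4] {'open': (np.int64(309), np.int64(218), 169), 'mid': (np.int64(313), np.int64(224), 133), 'closed': (np.int64(316), np.int64(239), 62)}
-179.28715128983066 [ 0.024  0.    -1.   ]
[485.6 303.    0. ] [-0.34224762 -0.29409956  2.01812897  0.00843448  1.39452249 -1.92686629]
```

Emit:
{"method": "drive_tool", "body": {"rows": [0,0,2,1,0,0,0,5,1,0,0,1,8.5,1,0,0,2,12,1,0,0,3,15.5,1,0,0,4,19,1,0,0,5.5,22.5,1,0,0,7,26,1,0,0,8.5,29,1,0,0,9,31,0,0,0,9,31.6,-1,0,0,9,31.6,-2,0]}}

```text
t: 20.65
eef_pos: [484.2, 303.9, 212.5]
tool_rot: [-0.022, 3.121, -0.001]
force: [-0.1, -0.1, -1.9]
grip_width: 13.0
```

```bash
python3 - <<'E'
from h import *
ET('w18'); s=state(); t=Fr([485.6,303],-.113); print(t.l(s['eef_pos']),s['grip_width'])
w=load('w18'); print('tray corners pred',proj(w,[t.w((a,b,14)) for a,b in((95,85),(95,-85),(-95,-85),(-95,85))]).round().tolist())
im=cv2.cvtColor(w['image'],cv2.COLOR_RGB2GRAY)
print([int(v) for v in im[0:200:4,324]]); print([int(v) for v in im[150,::10]])
E
```

```text
[483.2 302.7 210.8] [-0.6  0.3 -2.8] [(187, 89, 77), (188, 87, 69), (189, 85, 63), (190, 77, 61), (219, 62, 85), (220, 62, 98), (221, 68, 102), (222, 85, 104), (229, 106, 88), (230, 105, 83), (231, 99, 81), (309, 87, 76), (310, 87, 74)]
[ -2.34437809  -0.53173073 210.78253926] 12.507670404428188
tray corners pred [[391.0, 295.0], [227.0, 276.0], [239.0, 80.0], [428.0, 105.0]]
[201, 203, 203, 208, 205, 213, 210, 205, 204, 211, 214, 201, 202, 209, 206, 200, 200, 198, 206, 206, 206, 202, 203, 135, 104, 131, 132, 132, 132, 132, 131, 140, 161, 161, 161, 161, 158, 159, 107, 91, 91, 91, 90, 90, 89, 88, 88, 77, 62, 62]
[230, 229, 235, 229, 237, 229, 238, 237, 236, 238, 227, 239, 234, 236, 235, 140, 141, 140, 141, 138, 139, 144, 143, 140, 135, 93, 92, 62, 64, 88, 92, 152, 153, 105, 92, 91, 119, 158, 140, 131, 132, 154, 121, 229, 231, 232, 236, 234, 235, 235, 227, 234, 232, 236, 234, 235, 235, 234, 164, 142, 109, 103, 103, 104]
```

Emit:
{"method": "drive_tool", "body": {"rows": [0,0,0,-4,0,0,0,0,-8,0,0,0,0,-12,0,0,0,0,-14,0,0,0,0,-15.5,0,0,0,0,-15.5,0]}}

```text
t: 21.3
eef_pos: [481.8, 301.3, 53.8]
tool_rot: [-0.019, 3.127, -0.005]
force: [0.1, -0.4, -1.8]
grip_width: 13.0
```

Emit:
{"method": "drive_tool", "body": {"rows": [0,0,0,-0.4,0,0,0,0,-0.8,0,0,0,0,-1.2,0,0,0,0,-1.2,0]}}

```text
t: 21.7
eef_pos: [481.9, 301.4, 41.9]
tool_rot: [-0.019, 3.127, -0.005]
force: [0.4, 0.7, -2.0]
grip_width: 12.6
```

Emit:
{"method": "drive_tool", "body": {"rows": [0,0,0,-0.3,0,0,0,0,-0.6,0,0,0,0,-0.6,0]}}

```text
t: 22.0
eef_pos: [486.2, 301.7, 39.0]
tool_rot: [-0.019, 3.118, -0.003]
force: [3.6, -3.3, 10.8]
grip_width: 12.9
```

Emit:
{"method": "drive_tool", "body": {"rows": [0,0,0,0.8,0,0,-1.5,0,0.8,0,0,-3,0,0.8,0,0,-3,0,0.3,0,0,-3,0,0,0]}}

```text
t: 22.5
eef_pos: [457.7, 302.0, 39.8]
tool_rot: [-0.02, 3.115, -0.003]
force: [3.2, -3.9, 9.6]
grip_width: 12.8
```

Emit:
{"method": "drive_tool", "body": {"rows": [0,0.5,0,-0.3,0,0,1,0,-0.6,0,0,1.5,0,-0.9,0,0,1.5,0,-0.9,0]}}

```text
t: 22.9
eef_pos: [474.6, 302.2, 30.9]
tool_rot: [-0.019, 3.113, -0.001]
force: [3.5, 1.1, 5.3]
grip_width: 13.3
```

```bash
python3 -c "
from h import *
ET('w19');s=state();print(s['grip_width'])"
```

```text
[474.3 302.2  31.1] [2.4 0.1 5.3] [(191, 89, 77), (192, 89, 67), (193, 86, 64), (194, 77, 67), (195, 67, 88), (196, 64, 118), (197, 67, 135), (198, 88, 137), (199, 118, 139), (232, 144, 120), (233, 144, 104), (234, 138, 97), (235, 120, 97), (236, 104, 95), (296, 93, 83), (297, 93, 73), (298, 91, 70), (299, 83, 70), (313, 69, 79), (314, 71, 83), (315, 75, 85), (316, 79, 88)]
12.7976390340446
```

Emit:
{"method": "drive_tool", "body": {"rows": [0,0.5,0,-0.4,0,0,0.9,0,-0.8,0,0,1.1,0,-1,0,0,1.1,0,-1,0]}}

```text
t: 23.35
eef_pos: [485.4, 302.2, 20.8]
tool_rot: [-0.019, 3.113, -0.001]
force: [2.0, 0.9, 3.0]
grip_width: 12.7
```

```bash
python3 -c "
from h import *
ET('w20');s=state();print(s['grip_width'])"
```

```text
[485.3 302.3  20.9] [0.9 1.  2.3] [(186, 80, 121), (187, 99, 122), (235, 118, 100), (236, 119, 89), (237, 113, 84), (238, 100, 85), (286, 86, 76), (287, 84, 72)]
12.991615230297164
```

Emit:
{"method": "drive_tool", "body": {"rows": [0,0.1,0,-0.2,0,0,0.2,0,-0.4,0,0,0.2,0,-0.4,0]}}

```text
t: 23.7
eef_pos: [486.9, 302.3, 19.0]
tool_rot: [-0.02, 3.115, -0.002]
force: [-8.5, -2.7, 23.6]
grip_width: 13.1
```

Emit:
{"method": "drive_tool", "body": {"rows": [0,0.1,0,-0.2,0,0,0.1,0,-0.3,0,0,0.1,0,-0.3,0]}}

```text
t: 24.0
eef_pos: [487.0, 302.3, 18.9]
tool_rot: [-0.021, 3.116, -0.004]
force: [-13.2, -4.6, 31.9]
grip_width: 13.4
```

Emit:
{"method": "drive_tool", "body": {"rows": [0,0,0,0.15,0,0,0,0,0.15,0]}}

```text
t: 24.2
eef_pos: [486.3, 302.2, 20.4]
tool_rot: [-0.022, 3.117, -0.004]
force: [0.3, 0.6, -0.3]
grip_width: 12.9
```

Emit:
{"method": "drive_tool", "body": {"rows": [0.4,0,0,0,0,0.4,0,0,0,0,0.4,0,0,0,0,0.4,0,0,0.5,0,0.4,0,0,2,0,0.4,0,0,5,0,0.4,0,0,9,0,0.4,0,0,13,0,0.4,0,0,18,0,0.4,0,0,22,0]}}

```text
t: 25.2
eef_pos: [486.7, 302.4, 244.8]
tool_rot: [-0.022, 3.114, -0.002]
force: [1.5, 0.7, -0.1]
grip_width: 35.4
```

```bash
python3 - <<'E'
from h import *
chk('c21'); w=snap('wrist','w21'); tp=snap('top','t21'); t=Fr([485.6,303],-.113); s=state();print(s['grip_width'])
im=cv2.imread('pics/w21.png'); g=cv2.cvtColor(im,cv2.COLOR_BGR2GRAY).astype(int)
print('tray',proj(w,[t.w((a,b,14)) for a,b in((95,85),(95,-85),(-95,-85),(-95,85))]).round().tolist())
L0=f.R@np.array([0,0,0])
print('lid if at (488,302)',proj(w,[[488+a,302+b,20] for a,b in((45,55),(45,-55),(-45,-55),(-45,55))]).round().tolist())
for r in range(140,300,12): print(r,' '.join(map(str,g[r,170:480:6])))
E
```

```text
25.2 [486.7 302.4 244.8] [-36.6 320.7 244.8] [ 1.5  0.7 -0.1] {'open': (np.int64(309), np.int64(218), 173), 'mid': (np.int64(313), np.int64(224), 136), 'closed': (np.int64(316), np.int64(239), 51)}
35.17509485000649
tray [[385.0, 271.0], [235.0, 253.0], [246.0, 72.0], [418.0, 96.0]]
lid if at (488,302) [[371.0, 224.0], [268.0, 223.0], [265.0, 137.0], [375.0, 139.0]]
140 125 121 120 120 122 121 122 120 125 123 124 121 123 94 57 77 98 71 71 70 86 106 107 107 153 185 125 107 106 105 104 183 184 183 178 113 114 113 132 134 64 187 206 205 207 208 218 214 209 216 210 210
152 126 119 124 122 120 120 124 123 119 119 123 121 121 78 74 77 92 103 70 70 71 96 105 107 114 140 105 105 106 105 104 180 184 184 174 117 112 112 112 133 116 213 204 214 211 204 204 213 215 207 210 209
164 121 123 120 120 117 124 118 115 118 120 122 120 122 72 76 76 84 103 85 69 71 69 103 101 156 180 102 101 101 102 101 178 178 178 163 133 112 112 112 72 145 206 214 205 210 215 210 213 211 212 203 205
176 187 118 120 116 116 116 119 115 120 119 125 120 122 70 75 75 78 102 102 74 71 71 74 103 159 182 103 103 103 102 103 1
[... 1433 characters left out ...]
81 80 104 105 114 123 124 75 181 211 212 212 203 213 202 205 202 209 208 203 208 207 202
272 204 208 214 205 212 212 209 216 211 215 217 214 214 222 217 216 217 215 214 211 213 221 215 217 212 215 177 187 196 213 213 207 206 206 207 194 179 204 207 210 208 213 208 202 199 206 205 203 203 206 209 201
284 211 208 205 215 213 213 213 213 217 218 221 217 212 85 16 47 53 53 108 215 217 212 208 211 207 212 213 210 208 212 217 213 208 54 51 50 17 22 122 212 204 200 206 207 205 204 206 207 205 203 210 205
296 210 210 216 215 218 213 221 218 215 213 213 136 16 15 18 13 13 14 71 210 210 208 210 205 209 214 215 211 210 211 213 210 211 13 13 12 11 17 15 17 201 206 207 207 208 205 211 201 200 204 203 204
```

```bash
python3 - <<'E'
from h import *
w=load('w21');g=cv2.cvtColor(w['image'],cv2.COLOR_RGB2GRAY).astype(int)
for x in(275,290,340,360): print(x,[(r,int(g[r-1,x]),int(g[r+1,x])) for r in range(100,240) if abs(g[r+1,x]-g[r-1,x])>15])
for r in(146,170,210): print(r,[(x,int(g[r,x-1]),int(g[r,x+1])) for x in range(245,400) if abs(g[r,x+1]-g[r,x-1])>15])
t=Fr([485.6,303],-.113)
for p in((267,138),(375,138),(372,220),(268,219)): P=onz(w,p,20); print(P.round(1),t.l(P).round(1))
E
```

```text
275 [(106, 93, 74), (107, 86, 63), (108, 74, 56), (182, 102, 86), (183, 94, 77), (193, 70, 90), (194, 75, 112), (195, 90, 132), (196, 112, 143), (223, 129, 110)]
290 [(123, 115, 131), (133, 122, 99), (134, 115, 84), (135, 99, 83), (200, 90, 123), (201, 100, 147), (202, 123, 162), (203, 147, 168), (221, 160, 144), (222, 156, 128), (223, 144, 114), (224, 128, 108)]
340 [(131, 135, 108), (132, 125, 89), (133, 108, 78), (136, 80, 99), (185, 95, 77), (200, 70, 93), (201, 75, 118), (202, 93, 136), (203, 118, 144), (221, 143, 127), (222, 137, 116), (223, 127, 109)]
360 [(133, 136, 117), (135, 117, 149), (136, 123, 171), (137, 149, 181), (182, 180, 164), (183, 174, 155), (221, 144, 127), (222, 137, 116), (223, 127, 109)]
146 [(247, 116, 84), (248, 104, 73), (254, 61, 78), (265, 79, 95), (266, 85, 103), (270, 105, 82), (271, 96, 72), (293, 75, 96), (294, 83, 104), (352, 104, 125), (353, 109, 148), (354, 125, 169), (355, 148, 181), (374, 183, 162), (375, 178, 142), (376, 162, 128), (377, 142, 118)]
170 [(245, 121, 92), (246, 112, 74), (247, 92, 70), (252, 53, 73), (266, 76, 92), (267, 81, 102)
[... 171 characters left out ...]
161, 109), (325, 131, 106), (353, 104, 145), (354, 115, 172), (355, 145, 184), (373, 184, 164), (374, 179, 146), (375, 164, 135)]
210 [(246, 121, 99), (247, 116, 92), (249, 92, 123), (269, 100, 134), (270, 113, 141), (288, 145, 161), (289, 151, 168), (309, 143, 123), (310, 137, 103), (311, 123, 84), (312, 103, 76), (317, 84, 108), (318, 91, 126), (319, 108, 137), (320, 126, 143), (329, 130, 147), (372, 147, 127), (373, 140, 114), (374, 127, 108), (393, 108, 90), (394, 104, 65), (395, 90, 55), (397, 55, 83), (398, 65, 98), (399, 83, 109)]
[443.9 248.6  20. ] [-35.3 -58.7  20. ]
[442.4 356.8  20. ] [-49.   48.5  20. ]
[528.  358.3  20. ] [35.9 59.7 20. ]
[528.5 247.4  20. ] [ 48.9 -50.5  20. ]
```

```bash
python3 - <<'E'
from h import *
w=load('w5'); P=onz(w,(320,266),85); print(P,f.l(P))
g=cv2.cvtColor(w['image'],cv2.COLOR_RGB2GRAY).astype(int)
print([(r,int(v)) for r,v in zip(range(230,300,2),g[230:300:2,320])])
print([int(v) for v in g[266,290:352:2]])
print(proj(w,[f.w((10+a,-275+b,85)) for a,b in((14,11),(-14,-11),(0,0))]).round(1))
print(state()['joint_positions'])
E
```

```text
[ 541.17555715 -288.81279276   85.        ] [  11.03092554 -271.158992     85.        ]
[(230, 24), (232, 21), (234, 24), (236, 23), (238, 23), (240, 20), (242, 29), (244, 80), (246, 107), (248, 108), (250, 108), (252, 107), (254, 103), (256, 74), (258, 72), (260, 97), (262, 106), (264, 106), (266, 106), (268, 106), (270, 105), (272, 101), (274, 101), (276, 101), (278, 98), (280, 112), (282, 106), (284, 42), (286, 26), (288, 29), (290, 26), (292, 28), (294, 26), (296, 25), (298, 27)]
[124, 126, 126, 124, 124, 125, 126, 122, 104, 101, 104, 105, 105, 105, 105, 106, 105, 106, 105, 106, 105, 104, 97, 106, 123, 122, 119, 119, 123, 124, 122]
[[334.2 258.6]
 [303.9 281. ]
 [318.9 269.9]]
[ 0.35553214  0.13574351  1.5983964  -0.01115053  1.37680925 -1.22744051]
```

Emit:
{"method": "drive_tool", "body": {"rows": [0,-2,-2,1,-0.14,0,-4,-5,1,-0.28,0,-6.5,-8.5,1,-0.42,0,-9,-12,1,-0.56,0,-9,-16,1,-0.7,0,-9,-20,1,-0.84,0,-9,-24,1,-0.98,0,-9,-28,1,-1.12,0,-9,-32,1,-1.26,0,-9,-36,1,-1.4,0,-9,-40,1,-1.54,0,-9,-44,1,-1.57]}}

```text
t: 26.55
eef_pos: [397.3, -138.1, 254.6]
tool_rot: [2.195, 2.218, -0.036]
force: [-0.0, 0.7, 0.2]
grip_width: 0.6
```

Emit:
{"method": "drive_tool", "body": {"rows": [0,0,-2,0,-0.14,0,0,-4,0,-0.28,0,0,-6,0,-0.42,0,0,-8,0,-0.56,0,0,-10,0,-0.7,0,0,-11.5,0,-0.84,0,0,-13,0,-0.98,0,0,-14.5,0,-1.12,0,0,-16,0,-1.26,0,0,-16,0,-1.4,0,0,-16,0,-1.54,0,0,-16,0,-1.57]}}

```text
t: 27.75
eef_pos: [396.6, -297.6, 253.3]
tool_rot: [-3.138, -0.013, 0.052]
force: [-0.8, 0.1, -0.1]
grip_width: 0.2
```

Emit:
{"method": "drive_tool", "body": {"rows": [0,0,0,0,-0.14,0,0,0,0,-0.28,0,0,0,0,-0.42,0,2,0,0,-0.56,0,4,0,0,-0.7,0,6,0,0,-0.84,0,8,0,0,-0.98,0,10,0,0,-1.12,0,12,0,0,-1.26,0,13,0,0,-1.4,0,14,0,0,-1.54,0,14,0,0,-1.57]}}

```text
t: 28.95
eef_pos: [536.9, -297.0, 252.3]
tool_rot: [-2.214, 2.192, 0.035]
force: [-0.2, -0.9, 0.2]
grip_width: -0.0
```

```bash
python3 - <<'E'
from h import *
chk('c22'); s=state(); R=cv2.Rodrigues(np.array(s['tool_rot']))[0]; print(np.degrees(np.arctan2(R[1,0],R[0,0])),R[:,2].round(3),s['grip_width'],s['joint_positions'])
E
```

```text
28.95 [ 536.9 -297.   252.3] [   6.7 -279.3  252.3] [-0.2 -0.9  0.2] {'open': (np.int64(309), np.int64(218), 177), 'mid': (np.int64(313), np.int64(224), 140), 'closed': (np.int64(316), np.int64(239), 48)}
-89.37382150861146 [ 0.002  0.034 -0.999] 0.4144787427138564 [-0.71411479  0.24883679  1.45241269  0.02709623  1.46138869  2.41334329]
```

Emit:
{"method": "drive_tool", "body": {"rows": [0,0.3,-0.1,-4.5,0,0,0.3,-0.1,-9,0,0,0.3,-0.1,-13,0,0,0.3,-0.1,-15.5,0,0,0.3,-0.1,-16,0,0,0.3,-0.1,-16,0]}}

```text
t: 29.6
eef_pos: [538.6, -297.7, 91.9]
tool_rot: [-2.218, 2.189, 0.038]
force: [-0.8, -0.1, 0.7]
grip_width: 0.5
```

Emit:
{"method": "drive_tool", "body": {"rows": [0,0,0,-0.5,0,0,0,0,-1,0,0,0,0,-1.5,0,0,0,0,-2,0,0,0,0,-2,0]}}

```text
t: 30.1
eef_pos: [538.2, -297.4, 71.2]
tool_rot: [-2.218, 2.189, 0.04]
force: [-0.9, -0.8, 0.2]
grip_width: 0.4
```

Emit:
{"method": "drive_tool", "body": {"rows": [0,0,0,-0.5,0,0,0,0,-1,0,0,0,0,-1,0]}}

```text
t: 30.4
eef_pos: [538.4, -297.7, 61.0]
tool_rot: [-2.218, 2.189, 0.039]
force: [0.2, -0.1, 3.6]
grip_width: 0.2
```

```bash
python3 -c "
from h import *
chk('c23')"
```

```text
30.4 [ 538.4 -297.7   61. ] [   8.1 -280.    61. ] [ 0.2 -0.1  3.6] {'open': (np.int64(309), np.int64(218), 131), 'mid': (np.int64(313), np.int64(224), 127), 'closed': (np.int64(316), np.int64(239), 39)}
```

Contact with the pad at 3.6 N. Pressing on.

Emit:
{"method": "drive_tool", "body": {"rows": [0,0,0,-0.4,0,0,0,0,-0.8,0,0,0,0,-0.8,0]}}

```text
t: 30.75
eef_pos: [538.6, -298.6, 53.5]
tool_rot: [-2.218, 2.19, 0.037]
force: [-0.5, -3.1, 3.1]
grip_width: 0.3
```

Emit:
{"method": "drive_tool", "body": {"rows": [0,0,0,-0.3,0,0,0,0,-0.6,0,0,0,0,-0.6,0]}}

```text
t: 31.05
eef_pos: [538.6, -298.6, 47.1]
tool_rot: [-2.218, 2.19, 0.037]
force: [-1.4, -1.9, 2.5]
grip_width: 0.5
```

```bash
python3 -c "
from h import *
chk('c24')"
```

```text
31.05 [ 538.6 -298.6   47.1] [   8.3 -280.9   47.1] [-1.4 -1.9  2.5] {'open': (np.int64(309), np.int64(218), 69), 'mid': (np.int64(313), np.int64(224), 98), 'closed': (np.int64(316), np.int64(239), 30)}
```

Emit:
{"method": "drive_tool", "body": {"rows": [0,0,0,-0.3,0,0,0,0,-0.6,0,0,0,0,-0.6,0]}}

```text
t: 31.4
eef_pos: [538.7, -298.2, 41.0]
tool_rot: [-2.218, 2.189, 0.038]
force: [-0.6, -0.1, 4.4]
grip_width: 0.7
```

```bash
python3 -c "
from h import *
chk('c25')
for t in('c23','c25'):
  g=load(t)['image'].max(2); print(g[208:246:3,296:326:3])"
```

```text
31.4 [ 538.7 -298.2   41. ] [   8.4 -280.5   41. ] [-0.6 -0.1  4.4] {'open': (np.int64(309), np.int64(218), 89), 'mid': (np.int64(313), np.int64(224), 53), 'closed': (np.int64(316), np.int64(239), 26)}
[[ 78  71 192 182 173  83  67  44  35  29]
 [ 51  87 125 149 161  45  42  46  45 135]
 [182 183 174 151  98  27  30  69  51  32]
 [192 193 190 173 154  43  30  43  94  25]
 [191 191 184 123 158 170 177  23 101  98]
 [192 193 190 113  98 140 160  27  18  23]
 [192 191 191 191 173  89 110  21  20  24]
 [194 192 190 190 190 190 154  25  19  20]
 [191 191 191 192 190 192 189  33  22  22]
 [192 190 190 190 190 190 187  42  20  26]
 [192 191 191 190 189 182  42  30  35  57]
 [190 189 189 188 189  70  32  34  45 110]
 [190 188 186 190 140  32  33  22 103 131]]
[[ 82  44  82 136  25  25  22  25  30  25]
 [ 31  25  31  30  24  27  24  26  24  27]
 [ 22  83 189 180 173  83  60  34  28  25]
 [ 47 109 134 153 171  43  47  52  46 115]
 [182 182 168  86  72  26  29  74  62  34]
 [192 192 190 113  73  32  30  53  89  25]
 [192 191 191 190 173  87  94  24  85  48]
 [193 192 191 190 191 183  35  34  21  23]
 [191 191 191 192 190 114  36  37  17  23]
 [191 190 191 190 187  40  33  33  19  25]
 [192 191 190 191 143  35  34  18  18  21]
 [190 189 188 188  52  28  35  23  24  23]
 [190 187 189 189 143 141  33  90 109  62]]
```

Emit:
{"method": "drive_tool", "body": {"rows": [0,0,0,-0.2,0,0,0,0,-0.4,0,0,0,0,-0.4,0]}}

```text
t: 31.75
eef_pos: [539.6, -299.3, 39.2]
tool_rot: [-2.219, 2.189, 0.034]
force: [-4.2, 1.3, 15.8]
grip_width: 0.5
```

Emit:
{"method": "drive_tool", "body": {"rows": [0,0,-0.8,0,0,0,0,-0.8,0.5,0,0,0,-1.5,3,0,0,0,-3,7,0,0,0,-5,11,0,0,0,-6,15,0,0,0,-6,19,0,0,0,-6,19,0]}}

```text
t: 32.55
eef_pos: [541.8, -361.4, 235.8]
tool_rot: [-2.218, 2.189, 0.018]
force: [0.3, -0.8, 1.1]
grip_width: 0.3
```

```bash
python3 - <<'E'
from h import *
chk('c26'); w=snap('wrist','w26'); snap('top','t26')
g=load('c26')['image'].max(2); print(g[208:246:3,296:326:3])
a=load('side0')['image'].astype(int);b=load('c26')['image'].astype(int); d=np.abs(a-b).max(2)
print('handle zone diff',(d[205:250,298:325]>40).sum(),'of',45*27)
for nm,p in dict(bottle=(185,300),carton=(221,262),jar=(333,340),rtin=(350,325),scoop=(180,375),canister=(376,218),brush=(328,233)).items(): print(nm,(d[p[1]-25:p[1]+25,p[0]-15:p[0]+15]>40).sum())
E
```

```text
32.55 [ 541.8 -361.4  235.8] [  10.8 -343.8  235.8] [ 0.3 -0.8  1.1] {'open': (np.int64(309), np.int64(218), 38), 'mid': (np.int64(313), np.int64(224), 83), 'closed': (np.int64(316), np.int64(239), 122)}
[[134 188 192 190 189 190 190 190 193 191]
 [188 190 190 191 189 189 188 190 190 172]
 [190 189 188 187 185 189 189 190 189 186]
 [191 191 189  97  27  42 117 190 190 192]
 [190 190 182  43  28  27 131 190 189 191]
 [191 191 188  37  25  26 142 177 192 191]
 [191 190 189  32  28  24 112 147 161 162]
 [193 191 184  27  29  29 149  86  92  98]
 [191 189 179  25  27  32 158  95  73  86]
 [189 189 177  23  20  35 119 146 130  97]
 [191 189 189 106  82 108 113 135 154 149]
 [188 187 182 123 119 115 117 147 123  98]
 [187 185 181 125 117  89 162 155 141 105]]
handle zone diff 68 of 1215
bottle 0
carton 0
jar 10
rtin 0
scoop 0
canister 57
brush 320
```

```bash
python3 - <<'E'
from h import *
a=load('top0');b=load('t26'); ga=cv2.cvtColor(a['image'],cv2.COLOR_RGB2GRAY).astype(int);g=cv2.cvtColor(b['image'],cv2.COLOR_RGB2GRAY).astype(int)
T=lambda p:(35+p[0]*.866-p[2]*.5,p[1],50+p[0]*.5+p[2]*.866)
print('rim',proj(b,[f.w(T((x,y,120))) for x,y in((40,50),(40,-50),(-40,-50),(-40,50))]).round(1).tolist())
for r in range(218,270,4): print(r,' '.join(map(str,g[r,262:330:3])))
print('lid col',g[240:290:4,187].tolist())
d=np.abs(ga-g)
for nm,p in dict(brush=(449,222),canister=(465,277),bottle=(255,160),carton=(326,160),scoop=(190,200)).items(): print(nm,(d[p[1]-14:p[1]+14,p[0]-14:p[0]+14]>35).sum())
E
```

```text
rim [[275.0, 231.7], [312.3, 230.5], [313.3, 258.6], [276.5, 259.9]]
218 210 211 210 211 211 210 209 210 209 209 208 208 208 207 207 208 197 128 124 124 124 124 124
222 213 213 213 211 211 210 208 208 206 203 201 196 188 187 181 176 162 121 102 125 124 124 126
226 113 112 118 116 89 97 98 98 98 98 99 99 98 98 98 100 98 102 91 125 126 126 126
230 123 122 121 111 95 90 83 85 83 86 86 84 85 84 78 80 87 87 98 109 71 65 65
234 109 108 110 108 96 64 63 62 63 64 62 63 61 61 63 62 85 77 62 78 68 84 97
238 113 111 111 108 91 66 65 65 65 65 63 63 62 63 63 62 92 76 58 68 62 80 83
242 123 124 123 122 109 66 65 67 67 67 68 67 73 72 72 70 102 78 63 64 58 58 57
246 122 124 124 124 129 66 76 78 77 76 76 76 74 74 74 73 103 84 83 74 71 73 69
250 123 123 124 123 121 68 69 76 77 77 77 77 77 76 77 76 98 81 84 86 118 119 118
254 124 123 124 126 125 83 99 104 104 105 105 104 103 103 104 103 112 86 84 87 128 126 126
258 124 125 125 126 124 109 113 111 114 115 118 118 119 121 121 111 110 84 83 102 127 127 126
262 125 125 125 125 121 113 113 100 75 75 74 74 74 82 81 80 84 84 83 104 128 127 127
266 125 127 124 123 121 123 120 119 81 83 83 85 82 84 83 81 83 86 90 99 144 145 149
lid col [125, 125, 153, 112, 112, 83, 164, 161, 161, 161, 124, 126, 126]
brush 647
canister 21
bottle 0
carton 0
scoop 0
```

```bash
python3 -c "
from h import *
print(order.finish_job())"
```

```text
the job is handed in; nothing more can be done
None
```

The job is handed in after about 33 of the 72 s. The clamp was locked, the lid came off and lies in the tray, and the clamp sprang open again. No verdict was reported.

**How it went**
- **Clamp:** The first press on the handle did not lock and it sprang back open. The fingertips sit 10–20 mm higher than the reported TCP. The second, deeper press locked it.
- **Tipping the lid:** The tool stays pointing straight down, so I reached the tab from the robot's side under the light bar. The first wide grip would not let the lid turn. I then gripped only the near corner of the tab. The lid slid off its seat, so I pressed it back on with its upper skirt resting on the tin's rim.
- **Tray and release:** I laid the lid flat by pressing its low edge on the tray floor, then pressed the release lever to its stop and backed away.

**Last checks**
- **Lid:** The wrist view after letting go showed it flat and within about 1 mm of the tray's centre.
- **Handle:** The side view shows it upright, as at the start.
- **Tin:** The top view shows its mouth within about 3–4 mm of where it should be.
- **Bystanders:** The bottle, carton, scoop, round tin and jar look unmoved. The canister showed only small picture differences.

**Not confirmed**
- **Tip angle:** I estimated it at about 8–9° from image rows, against the 6° needed, with the low edge about 11 mm from the rim.
- **Brush:** The picture differed at its place, most likely because the arm was in the way; I did not check further.

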